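# Cap the sprayer tank: lock a cam-arm cap on its leaning neck

### The arm

A 6-joint arm with a two-finger parallel gripper is mounted at the origin on the work surface. World frame = base frame: x ahead of the robot, y to its left, z up, the work surface at z = 0. Lengths are in m, angles in rad, forces in N, time in s.
With the tool pointing down it reaches from about 0.3 to 0.85 m from the base axis. Payload 5.4 kg.
Tool frame: the origin (TCP) lies midway between the tips of the shut fingers; the grasp point (between the pads) lies 19 mm behind it (grasp_offset is the distance from the TCP to the grasp point, in m); z points along the fingers, y is the direction in which the jaws open and shut (so a half turn about z gives the same grasp; the last joint's range is limited). The gripper opens to 85 mm and grips with 20 to 120 N. Pads are 22 mm wide; open, the fingers measure 114 mm over their backs; the gripper's body (76 mm by 85 mm) begins 54 mm behind the grasp point. The pads swing forward as they close: fully open they stand 13 mm farther back than shut.
Start: joints at [-1.378, 0.158, 1.597, -0, 1.386, -0.21], TCP at [0.225, -0.529, 0.231] pointing down, gripper open.
Joint ranges: [-2.91, 2.91], [-0.94, 2.29], [0.18, 2.7], [-1.29, 4.43], [0.17, 2.64], [-3, 3]. Speed limits (rad/s): [2.57, 2.57, 3.14, 3.14, 3.14, 3.14].

### API

Orientations are given as [roll, pitch, yaw] about the fixed x, y, z axes, in that order (R = Rz(yaw) Ry(pitch) Rx(roll)).
In Python, from rig import * gives the robot as it stands.
- The arm moves only by the tool apply_moves, never from a script. Its argument "commands" is a list of rows, each an object with "fingers": the gripper command: -1 is shut, 1 is fully open, values between are in proportion; "travel": the shift along the world's x, y, z in m, a list of three; "twist": the turn about the world's z in rad. In form: [{"fingers": fingers, "travel": [dx, dy, dz], "twist": twist}, ...]. A call has 1 to 10 rows; each row shifts and turns the commanded pose from where the row before left it; what a row does not reach is not made up. A row lasts 1/12 s, in which the tool goes at most 41.7 mm and 7.16 degrees, less where a joint would pass 70% of its speed; a pose out of reach is approached as far as the arm can. A call is refused whole if a number of a shift passes 0.0417 or a number of a turn 0.125, either way. A call with a gripper value outside its range is refused whole. The fingers move at their own pace and stop on an object; "newtons" is the grip in N (left out, the last holds). Time passes only in rows, so rows that do not move let the fingers close. It gives the time, the measured TCP pose, the force and the opening at its end, in the units of the state.
- get_state(): the state, without advancing time (a new reading comes with each control period).
- grab_frame(name): name is "scene" or "side" or "wrist"; returns the picture (420x560x3 uint8, red, green, blue); there is no depth.
- camera_params(name): a dict with "camera_matrix" (3x3 intrinsics, pixels), "cam_to_world" (4x4, takes a point from camera to world coordinates). Camera axes: x right, y down, z forward; pixel columns grow to the right and rows downward; lengths in m; the calibration is good to about 2 mm. The wrist camera is an equidistant fisheye: a pixel r from the principal point sees the ray r / f radians off the axis. A picture is of the moment at which its call begins: read the wrist's pose just before it. camera_params takes no time and is no camera call; for the wrist camera it gives the pose at the moment of the call.
- sign_off(): hands the job in, once; it reports no verdict.
The state is a dict: "clock": time; "qpos": joint angles; "dq": joint speeds; "joint_efforts": joint torques, N m; "eef_pos": TCP position; "ee_rot": TCP orientation; "wrist_force": force on the tool from outside, world axes, zero at the start; "ft_torque": the same for the moment, N m; "finger_gap": finger opening in m.
Only numpy, scipy, OpenCV 4.12 (cv2) and the standard library are available. Lean on these libraries where they do the work, as an engineer would, in place of code of your own. Each camera call takes 0.05 s, during which the arm holds its last target.

### The job

Close up the sprayer tank: take the cam-arm cap from the bench, push it fully home on the tank's leaning grooved neck with both of its arms still open, then swing the two arms down together until both lie flat along the neck and lock it; neither arm may go home while the other is still up. Leave the tub, the hacksaw and the wrench where they are.

Things in the scene. Friction and masses are not known exactly. Their poses are not given: they have to be found in the camera images.
- tank: The fixed sprayer tank: whitish poly, 15 litres, 320 mm deep, 280 mm wide, 175 mm high, a black 128 mm filling lid on top (206 mm high, its centre 205 mm behind the origin). Origin: middle of the front bottom edge; x points to its back, y to the left as seen from the robot, z up. Its front, with the sloping shoulder, faces the robot, turned up to 20 degrees either way.
- neck_tip (a point): Centre of the tip of the aluminium neck that stands on the tank's sloping shoulder and leans 35 degrees from vertical, towards the robot's side. z of this frame points out of the tip along the neck's axis, y is level. The shoulder lies 80 mm below the tip along the axis.
- neck_groove (a point): A point on the neck's axis in its groove, 15 mm below neck_tip, same axes. Diameters along the axis below the tip: bevel from 31 to 36.6 mm in the first 3 mm, lip 36.6 mm down to 7 mm, groove 28.6 mm from 7 to 23 mm, 36.6 mm again to 32 mm, hexagon 45 mm to 44 mm, nipple 33 mm to 64 mm, black nut 54 mm to 75 mm.
- cap_centre (a point): Centre (half-way up) of the loose aluminium cap: a round cup 46 mm outside diameter, 33 mm high, 0.2 to 0.35 kg with its two brass arms. z points out of its closed top. It starts standing open side down on the bench, any turn about vertical. The arms are hinged at +y and -y in ears 21 mm wide in x that reach 31 mm from the axis, so its round body is free to be gripped across x.
- cap_mouth (a point): Centre of the cap's open underside, 16.5 mm below cap_centre, same axes. Bore 39 mm, 28 mm deep. Fully home, the neck tip meets the bore's end: this point lies on the neck's axis 28 mm below neck_tip and the z axes agree; any turn about the axis will do. It slides on with both arms open by more than 1 rad; closing the arms draws it up the last few mm.
- cam_arm_a (a joint): Angle (rad) of the brass arm at the cap's +y side. 0: locked, flat along the side, pointing towards the open side; pi/2: straight out; stop at 2.1. It starts open, 1.5 to 2.05. Friction of about 0.07 N m holds it wherever it is left; no spring. Below about 0.9 rad its cam enters the neck's groove.
- cam_arm_b (a joint): The same for the arm at the cap's -y side (mirror image).
- hinge_a (a point): Hinge of arm a: 26.5 mm from the cap's axis (+y), 16 mm above the underside; axes as the cap. The arm is a bar 12 mm wide (x), 5 mm thick, reaching 48 mm from the hinge; a thin pull ring hangs at its end. Locked, its outer face is 33 mm from the cap's axis (66 mm over both arms); the ears do not stand out beyond that.
- hinge_b (a point): Hinge of arm b, the mirror image at -y.
- tub_centre (a point): Bystander: centre of an empty clear plastic tub, 116 mm across, 72 mm high, 80 g, loose on the bench, on the other side of the middle from the cap.
- hacksaw_centre (a point): Bystander: middle of a blue hacksaw lying flat on the bench right of the tank, 410 mm long (its x), 125 mm wide, 18 mm thick.
- wrench_grip (a point): Bystander: a point on the shank of a 180 mm steel wrench, 8 mm thick, lying flat on the bench before the tank, 36 mm from its middle.
Mind the look-alikes: they are no part of the job. Of the things that look like the part that bears cap_centre, the largest one is meant.

How it is judged:
On the way, in this order (a step that is already met when the one before it is completed fails the run):
1. the cap is pushed home on the neck (to 5 mm) with both arms still open (z of cap_centre in the frame of neck_tip below -0.0065 m and angle between the z axis of cap_centre and the z axis of neck_tip, either way round below 0.12 rad and distance between cap_centre and neck_tip below 0.016 m and value of joint each of cam_arm_a, cam_arm_b above 1 rad), for 0.2 s.
2. both arms are down and locked (value of joint each of cam_arm_a, cam_arm_b below 0.15 rad), for 0.2 s.
At the end, for the whole second after the job is handed in: The cap sits on the neck within 2.5 mm of fully home and square to it within 0.1 rad, both arms are within 0.15 rad of locked, the cap is at rest, and tub, hacksaw and wrench are within 20 mm of where they were (all of step 2 and z of cap_centre in the frame of neck_tip below -0.009 m and angle between the z axis of cap_centre and the z axis of neck_tip, either way round below 0.1 rad and distance between cap_centre and neck_tip below 0.016 m and linear speed of cap below 0.02 m/s and distance of each of tub_centre, hacksaw_centre, wrench_grip from where it was at the start of the episode below 0.02 m); the robot touches nothing.
It fails at once if one arm went home while the other was still up (open by more than 0.9 rad) ((value of joint cam_arm_a below 0.25 rad and value of joint cam_arm_b above 0.9 rad) or (value of joint cam_arm_b below 0.25 rad and value of joint cam_arm_a above 0.9 rad)).
It fails at once if a bystander was pushed more than 30 mm (distance of any of tub_centre, hacksaw_centre, wrench_grip from where it was at the start of the episode above 0.03 m).
It also fails if it takes over 64 s, if anything falls off the work surface, if the arm or the gripper's body presses on something with over 40 N, if the wrist force passes 120 N, or if a joint passes its speed limit or range.

## Working session

There is one attempt and no reset: what is moved stays moved. The work goes in short steps, Python scripts to look and compute and a tool call to move; the robot and the scene stay as the last step left them, time stands still between calls to the robot, and variables do not carry over. Pictures are saved under pics/ and viewed, and the job is handed in when it is done.

Besides the shell and the picture viewer there is one more tool, called by a JSON object that holds its "api" and its "payload", one argument or row to a line. apply_moves: Moves the arm, as the interface text tells. Its arguments: {"type":"object","properties":{"commands":{"type":"array","items":{"type":"object","properties":{"fingers":{"type":"number"},"travel":{"type":"array","items":{"type":"number"}},"twist":{"type":"number"}}}},"newtons":{"type":"number"}},"required":["commands"]}

```bash
mkdir -p pics; ls; python3 - <<'E'
from rig import *
import cv2
print(get_state())
for n in ["scene","side","wrist"]:
    p=camera_params(n);print(n,p)
    cv2.imwrite(f"pics/{n}0.png",cv2.resize(grab_frame(n)[:,:,::-1],None,fx=1.42,fy=1.42,interpolation=cv2.INTER_CUBIC))
    cv2.imwrite(f"pics/raw_{n}0.png",grab_frame(n)[:,:,::-1])
E
```

```text
pics
{'clock': 0.0, 'qpos': array([-1.37808210e+00,  1.59072762e-01,  1.59825829e+00, -2.32082011e-05,
        1.38623125e+00, -2.10102850e-01]), 'dq': array([ 0.00107073,  0.00039255, -0.00126271,  0.00018655, -0.00192229,
        0.00093107]), 'joint_efforts': array([-5.45863149e-04, -3.96009064e+01, -3.31429017e+01, -2.77851714e-04,
        8.45737261e-03, -1.14454042e-05]), 'eef_pos': array([ 0.2252571 , -0.52836374,  0.23029055]), 'ee_rot': array([-3.13966156e+00, -3.88487506e-04,  4.02820980e-01]), 'wrist_force': array([ 0.49173935, -0.03510296,  0.07496318]), 'ft_torque': array([ 0.00748654,  0.00344937, -0.00738206]), 'finger_gap': 0.08517764628804067}
scene {'camera_matrix': array([[531.95791873,   0.        , 280.372553  ],
       [  0.        , 531.95791873, 199.47912671],
       [  0.        ,   0.        ,   1.        ]]), 'cam_to_world': array([[ 0.54844223,  0.68054098, -0.48587559,  1.19310255],
       [ 0.83614898, -0.45197992,  0.3107556 , -0.55943329],
       [-0.00812409, -0.57669587, -0.81691852,  1.31327074],
       [ 0.        ,  0.        ,  0.        ,  1.   
[... 190 characters left out ...]
am_to_world': array([[ 0.89694112, -0.35427222,  0.26455211,  0.14112955],
       [-0.44206163, -0.70656733,  0.55257951, -0.81590834],
       [-0.00883969, -0.61257963, -0.79035945,  1.15419758],
       [ 0.        ,  0.        ,  0.        ,  1.        ]])}
wrist {'camera_matrix': array([[325.1922621 ,   0.        , 278.55244323],
       [  0.        , 325.1922621 , 210.26845364],
       [  0.        ,   0.        ,   1.        ]]), 'cam_to_world': array([[ 0.39191423, -0.87428187, -0.28641657,  0.2990632 ],
       [-0.92000089, -0.37286383, -0.12071006, -0.49752261],
       [-0.00125976,  0.31081149, -0.95047074,  0.3729651 ],
       [ 0.        ,  0.        ,  0.        ,  1.        ]])}
```

View pics/scene0.png

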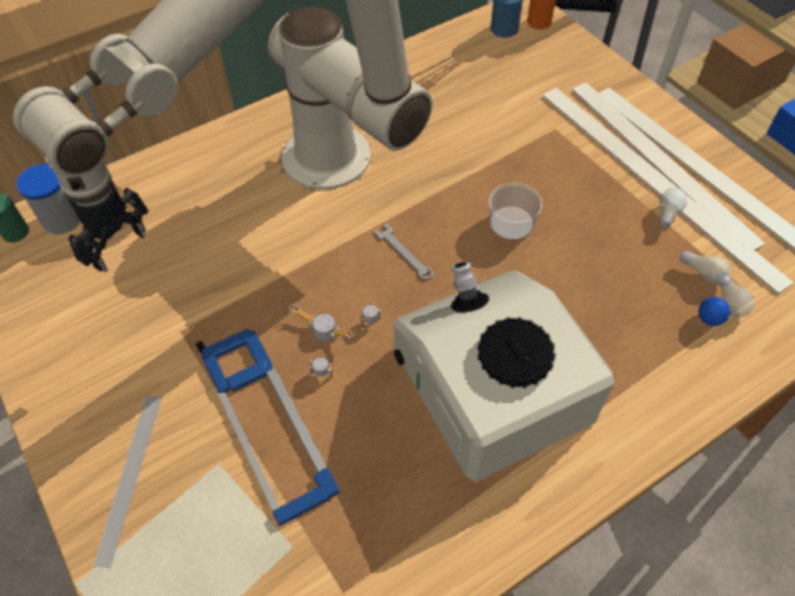

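View pics/side0.png

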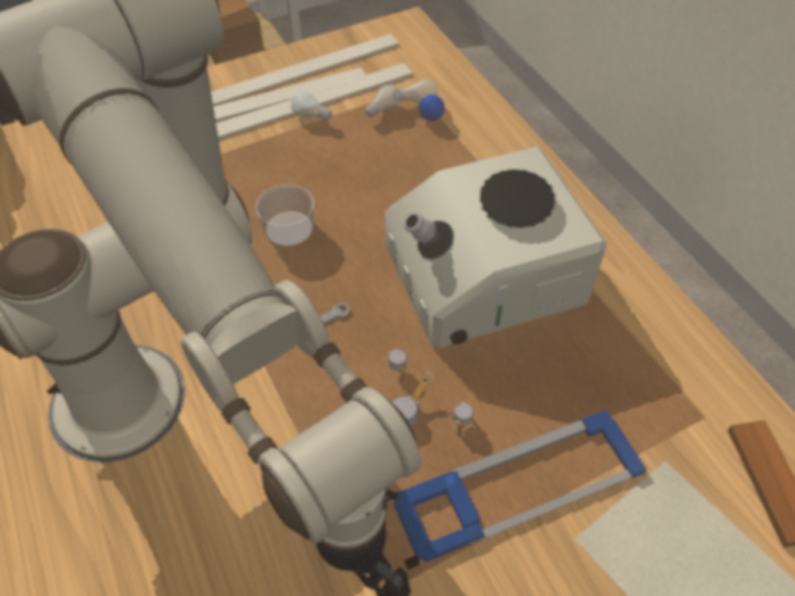

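View pics/wrist0.png

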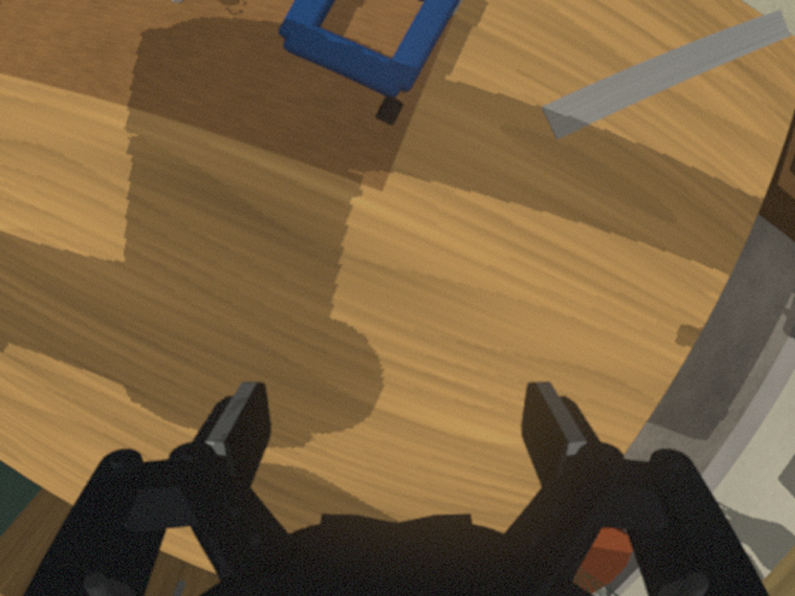

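```bash
python3 - <<'E'
import cv2
def crop(n,x,y,w,h,o,f):
    im=cv2.imread(f"pics/raw_{n}0.png")[y:y+h,x:x+w]
    cv2.imwrite(o,cv2.resize(im,None,fx=f,fy=f,interpolation=cv2.INTER_CUBIC))
crop("scene",190,170,190,140,"pics/c1.png",4)
crop("side",260,140,190,170,"pics/c2.png",3.5)
E
```

```text
(no output)
```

View pics/c1.png

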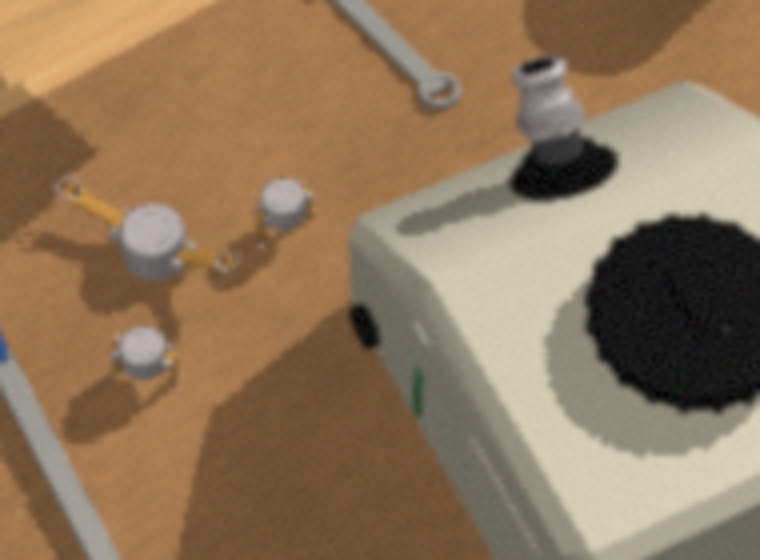

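View pics/c2.png

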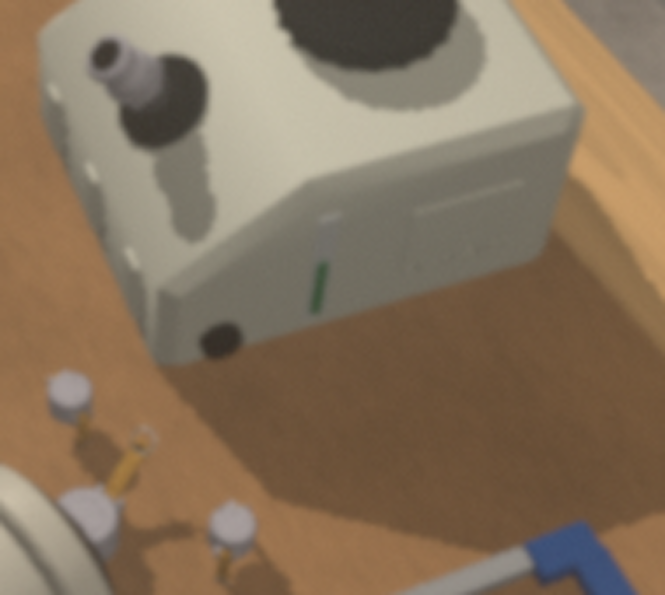

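```bash
cat > h.py <<'E'
from rig import *
import numpy as np, cv2
def ray(n,uv,p=None):
    p=p or camera_params(n);K=p["camera_matrix"];M=p["cam_to_world"]
    x=(uv[0]-K[0,2])/K[0,0];y=(uv[1]-K[1,2])/K[1,1]
    if n=="wrist":
        r=np.hypot(x,y);d=np.array([x/r*np.sin(r),y/r*np.sin(r),np.cos(r)]) if r>0 else np.array([0,0,1.])
    else: d=np.array([x,y,1.])
    d=M[:3,:3]@d;return M[:3,3],d/np.linalg.norm(d)
def tri(rs):
    A=0;b=0
    for o,d in rs:
        P=np.eye(3)-np.outer(d,d);A=A+P;b=b+P@o
    X=np.linalg.solve(A,b);return X,[round(1e3*np.linalg.norm((np.eye(3)-np.outer(d,d))@(X-o)),1) for o,d in rs]
def atz(n,uv,z,p=None):
    o,d=ray(n,uv,p);return o+d*(z-o[2])/d[2]
def proj(n,X,p=None):
    p=p or camera_params(n);K=p["camera_matrix"];M=p["cam_to_world"]
    c=M[:3,:3].T@(np.asarray(X)-M[:3,3])
    if n=="wrist":
        r=np.hypot(c[0],c[1]);t=np.arctan2(r,c[2]);c=np.array([c[0]/r*t,c[1]/r*t,1])
    c=c/c[2] if n!="wrist" else c
    return K[:2,:2]@c[:2]+K[:2,2]
E
python3 - <<'E'
from h import *
np.set_printoptions(precision=4,suppress=True)
for nm,a,b in [("tip",(324.5,186.75),(290.3,156.6)),("lid",(362.5,248),(364,139.4)),("nut",(331,212),(307,169)),("captop",(228.25,226.25),(284.3,287))]:
    print(nm,tri([ray("scene",a),ray("side",b)]))
print(atz("scene",(228.25,226.25),.033),atz("scene",(190+65/4,170+187/4),.02),atz("scene",(190+228/4,170+262/4),.02))
print(atz("side",(260+142/3.5,140+440/3.5),.02))
E
```

```text
tip (array([ 0.5612, -0.0194,  0.1996]), [np.float64(1.5), np.float64(1.5)])
lid (array([ 0.7563, -0.0459,  0.192 ]), [np.float64(0.3), np.float64(0.3)])
nut (array([ 0.6052, -0.0263,  0.1407]), [np.float64(2.4), np.float64(2.4)])
captop (array([ 0.4289, -0.2495,  0.0336]), [np.float64(2.2), np.float64(2.2)])
[ 0.4275 -0.2472  0.033 ] [ 0.3559 -0.2811  0.02  ] [ 0.4762 -0.2152  0.02  ]
[ 0.4954 -0.2097  0.02  ]
```

{"api": "apply_moves", "payload": {
  "commands": [
    {"fingers":1,"travel":[0.02,0.032,0],"twist":0.015},
    {"fingers":1,"travel":[0.02,0.032,0],"twist":0.015},
    {"fingers":1,"travel":[0.02,0.032,0],"twist":0.015},
    {"fingers":1,"travel":[0.02,0.032,0],"twist":0.015},
    {"fingers":1,"travel":[0.02,0.032,0],"twist":0.015},
    {"fingers":1,"travel":[0.02,0.032,0],"twist":0.015},
    {"fingers":1,"travel":[0.02,0.032,0],"twist":0.015},
    {"fingers":1,"travel":[0.02,0.032,0]},
    {"fingers":1,"travel":[0,0,0]}
  ]
}}

```text
$.commands[7]: bad value
```

```bash
python3 - <<'E'
from h import *
s=get_state();print(s["clock"],s["eef_pos"],s["ee_rot"])
p=camera_params("wrist");im=grab_frame("wrist");np.save("w1.npy",im);import pickle;pickle.dump(p,open("w1.pkl","wb"))
cv2.imwrite("pics/w1.png",cv2.resize(im[:,:,::-1],None,fx=1.42,fy=1.42,interpolation=cv2.INTER_CUBIC))
for X in [(.428,-.248,.033),(.561,-.019,.2)]: print(proj("wrist",X)*1.42)
E
```

```text
0.3 [ 0.22534928 -0.52876458  0.23096462] [-3.14095660e+00 -1.59804536e-04  4.02829995e-01]
[176.74137158 -82.32669639]
[ -17.78582481 -266.11763757]
```

View pics/w1.png

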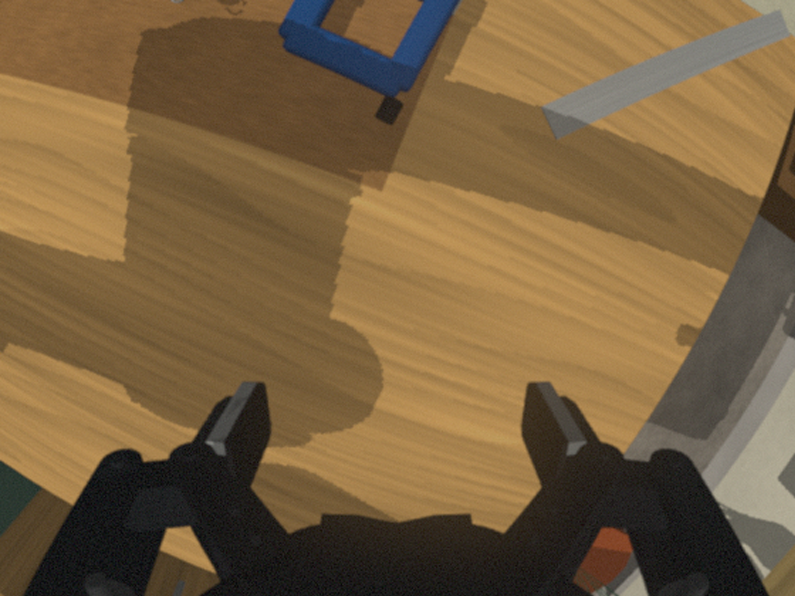

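The call was refused (a row lacked twist); the picture shows only the start view. Resending it complete.

{"api": "apply_moves", "payload": {
  "commands": [
    {"fingers":1,"travel":[0.02,0.032,0],"twist":0.015},
    {"fingers":1,"travel":[0.02,0.032,0],"twist":0.015},
    {"fingers":1,"travel":[0.02,0.032,0],"twist":0.015},
    {"fingers":1,"travel":[0.02,0.032,0],"twist":0.015},
    {"fingers":1,"travel":[0.02,0.032,0],"twist":0.015},
    {"fingers":1,"travel":[0.02,0.032,0],"twist":0.015},
    {"fingers":1,"travel":[0.02,0.032,0],"twist":0.015},
    {"fingers":1,"travel":[0.02,0.032,0],"twist":0},
    {"fingers":1,"travel":[0,0,0],"twist":0}
  ]
}}

```text
clock: 1.1
eef_pos: [0.3879, -0.2679, 0.2313]
ee_rot: [-3.14, -0.002, 0.514]
wrist_force: [0.4, -0.1, -0.7]
finger_gap: 0.0855
```

```bash
python3 - <<'E'
from h import *
s=get_state();print(s["clock"],s["eef_pos"],s["ee_rot"])
p=camera_params("wrist");im=grab_frame("wrist");np.save("w1.npy",im);import pickle;pickle.dump(p,open("w1.pkl","wb"))
cv2.imwrite("pics/w1b.png",cv2.resize(im[:,:,::-1],None,fx=1.42,fy=1.42,interpolation=cv2.INTER_CUBIC))
for X in [(.428,-.248,.033),(.561,-.019,.2)]: print(proj("wrist",X)*1.42)
E
```

```text
1.1 [ 0.38786813 -0.26793025  0.23134753] [-3.14035977e+00 -2.49261908e-03  5.13941149e-01]
[396.34318338 197.28808372]
[ 123.96889217 -188.16380675]
```

View pics/w1b.png

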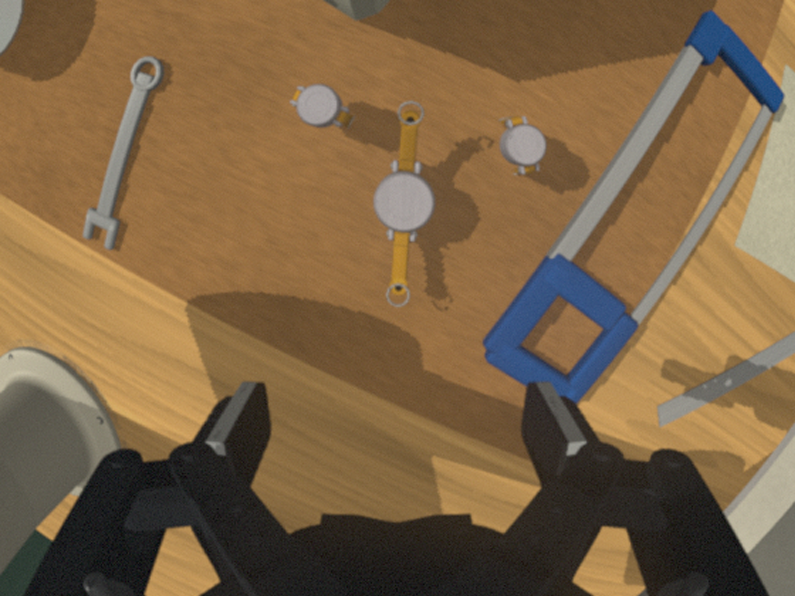

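```bash
python3 - <<'E'
from h import *
import pickle
np.set_printoptions(precision=4,suppress=True)
p=pickle.load(open("w1.pkl","rb"))
w=lambda x,y:(x/1.42,y/1.42)
print(tri([ray("scene",(228.25,226.25)),ray("wrist",w(404,201),p)]),tri([ray("scene",(228.25,226.25)),ray("wrist",w(404,201),p),ray("side",(284.3,287))]))
print(atz("wrist",w(404,201),.033,p))
# rings
a=tri([ray("wrist",w(410,111),p),ray("scene",(190+228/4,170+262/4))]);b=tri([ray("wrist",w(398,294),p),ray("scene",(190+67/4,170+187/4))]);print(a,b)
d=a[0]-b[0];print(np.arctan2(d[1],d[0]))
E
```

```text
(array([ 0.4309, -0.2498,  0.0397]), [np.float64(1.1), np.float64(1.1)]) (array([ 0.4294, -0.2503,  0.0346]), [np.float64(2.6), np.float64(1.0), np.float64(1.8)])
[ 0.4298 -0.2513  0.033 ]
(array([ 0.4891, -0.2219,  0.0435]), [np.float64(0.5), np.float64(0.5)]) (array([ 0.3651, -0.2828,  0.033 ]), [np.float64(0.0), np.float64(0.0)])
0.45645612751602876
```

{"api": "apply_moves", "payload": {
  "commands": [
    {"fingers":1,"travel":[0.021,0.009,-0.03],"twist":-0.03},
    {"fingers":1,"travel":[0.021,0.0085,-0.03],"twist":-0.028},
    {"fingers":1,"travel":[0,0,-0.04],"twist":0},
    {"fingers":1,"travel":[0,0,-0.03],"twist":0},
    {"fingers":1,"travel":[0,0,-0.02],"twist":0},
    {"fingers":1,"travel":[0,0,0],"twist":0}
  ],
  "newtons": 30
}}

```text
clock: 1.65
eef_pos: [0.424, -0.2536, 0.0764]
ee_rot: [-3.133, 0.004, 0.449]
wrist_force: [-0.1, 0.4, -0.1]
finger_gap: 0.0855
```

```bash
python3 - <<'E'
from h import *
s=get_state();print(s["clock"],s["eef_pos"],s["ee_rot"])
im=grab_frame("wrist")
cv2.imwrite("pics/w2.png",cv2.resize(im[:,:,::-1],None,fx=1.42,fy=1.42,interpolation=cv2.INTER_CUBIC))
for X in [(.430,-.2505,.033)]: print(proj("wrist",X)*1.42)
E
```

```text
1.65 [ 0.42402307 -0.25361751  0.07640052] [-3.13251073  0.00361085  0.44878947]
[391.0606742  325.29455883]
```

View pics/w2.png

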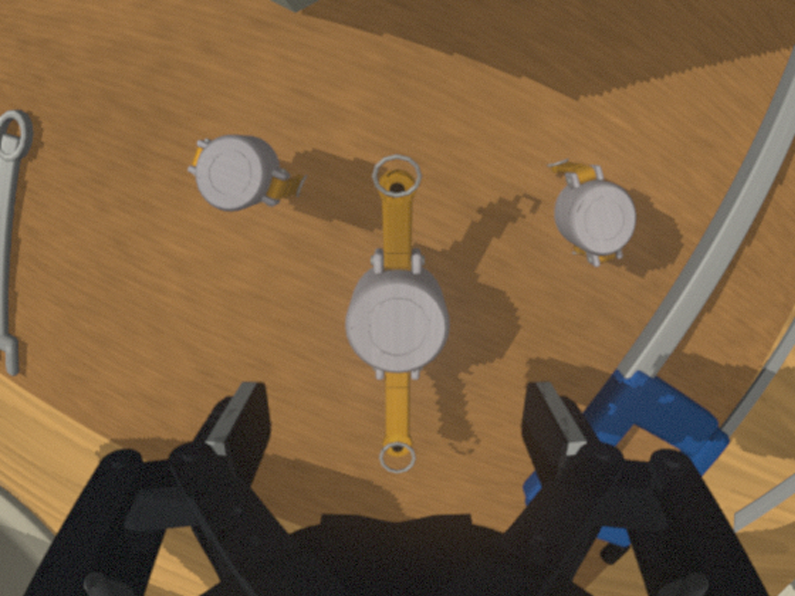

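{"api": "apply_moves", "payload": {
  "commands": [
    {"fingers":1,"travel":[0.007,0.001,-0.03],"twist":0},
    {"fingers":1,"travel":[0,0,-0.025],"twist":0},
    {"fingers":1,"travel":[0,0,-0.016],"twist":0},
    {"fingers":1,"travel":[0,0,0],"twist":0}
  ]
}}

```text
clock: 2.03
eef_pos: [0.4332, -0.2544, 0.0091]
ee_rot: [-3.139, 0.001, 0.449]
wrist_force: [0.9, -0.0, -0.3]
finger_gap: 0.0857
```

```bash
python3 - <<'E'
from h import *
s=get_state();print(s["clock"],s["eef_pos"],s["ee_rot"],s["wrist_force"])
im=grab_frame("wrist")
cv2.imwrite("pics/w3.png",im[:,:,::-1])
E
```

```text
2.0333 [ 0.4332457  -0.25435259  0.00909542] [-3.13871335e+00  1.22060610e-03  4.48953501e-01] [ 0.8503534  -0.03348787 -0.33748572]
```

View pics/w3.png

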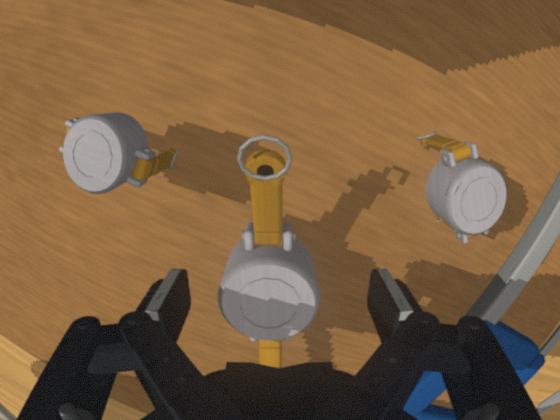

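{"api": "apply_moves", "payload": {
  "commands": [
    {"fingers":1,"travel":[-0.0015,0.003,-0.005],"twist":0},
    {"fingers":0.2,"travel":[0,0,0],"twist":0},
    {"fingers":0,"travel":[0,0,0],"twist":0},
    {"fingers":-0.2,"travel":[0,0,0],"twist":0},
    {"fingers":-0.5,"travel":[0,0,0],"twist":0},
    {"fingers":-0.5,"travel":[0,0,0],"twist":0},
    {"fingers":-0.5,"travel":[0,0,0],"twist":0}
  ],
  "newtons": 30
}}

```text
clock: 2.67
eef_pos: [0.4334, -0.2518, 0.0065]
ee_rot: [3.141, -0.0, 0.45]
wrist_force: [-1.6, 2.6, 5.9]
finger_gap: 0.0456
```

```bash
python3 - <<'E'
from h import *
s=get_state();print(s["clock"],s["eef_pos"],s["ee_rot"],s["wrist_force"],s["finger_gap"])
im=grab_frame("wrist")
cv2.imwrite("pics/w4.png",im[:,:,::-1])
E
```

```text
2.6667 [ 0.43337167 -0.25181574  0.00648   ] [ 3.14069495e+00 -4.02185634e-04  4.49888210e-01] [-1.61584245  2.61973849  5.87103513] 0.04562380095191015
```

View pics/w4.png

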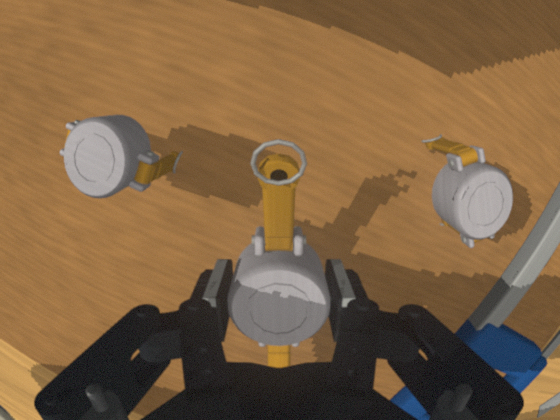

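{"api": "apply_moves", "payload": {
  "commands": [
    {"fingers":-0.5,"travel":[0,0,0.02],"twist":0},
    {"fingers":-0.5,"travel":[0,0,0.04],"twist":0},
    {"fingers":-0.5,"travel":[0,0,0.04],"twist":0},
    {"fingers":-0.5,"travel":[0,0.02,0.035],"twist":-0.083},
    {"fingers":-0.5,"travel":[0,0.02,0.035],"twist":-0.083},
    {"fingers":-0.5,"travel":[0,0.03,0.026],"twist":-0.083},
    {"fingers":-0.5,"travel":[0,0.03,0.026],"twist":-0.083},
    {"fingers":-0.5,"travel":[0,0.03,0.026],"twist":-0.083},
    {"fingers":-0.5,"travel":[0,0.03,0.026],"twist":-0.083},
    {"fingers":-0.5,"travel":[0,0.03,0.02],"twist":-0.083}
  ]
}}

```text
clock: 3.55
eef_pos: [0.4327, -0.0601, 0.3016]
ee_rot: [3.141, -0.002, -0.136]
wrist_force: [1.3, -0.5, -3.6]
finger_gap: 0.0453
```

{"api": "apply_moves", "payload": {
  "commands": [
    {"fingers":-0.5,"travel":[0,0.035,0.01],"twist":0},
    {"fingers":-0.5,"travel":[0,0.01,0],"twist":0},
    {"fingers":-0.5,"travel":[0,0,0],"twist":0}
  ]
}}

```text
clock: 3.8
eef_pos: [0.4328, -0.0143, 0.31]
ee_rot: [-3.141, -0.002, -0.127]
wrist_force: [0.4, -0.5, -3.0]
finger_gap: 0.0457
```

```bash
python3 - <<'E'
from h import *
import pickle
s=get_state();print(s["clock"],s["eef_pos"],s["ee_rot"],s["wrist_force"],s["finger_gap"])
p=camera_params("wrist");im=grab_frame("wrist");pickle.dump((p,im,s),open("v1.pkl","wb"))
cv2.imwrite("pics/v1.png",cv2.resize(im[:,:,::-1],None,fx=1.42,fy=1.42,interpolation=cv2.INTER_CUBIC))
print(proj("wrist",(.561,-.019,.2))*1.42)
E
```

```text
3.8 [ 0.4327927  -0.01428376  0.30997707] [-3.14129774e+00 -1.56276092e-03 -1.26935318e-01] [ 0.39606122 -0.46768439 -2.99833957] 0.045724664052963944
[370.68684746  66.08147574]
```

View pics/v1.png

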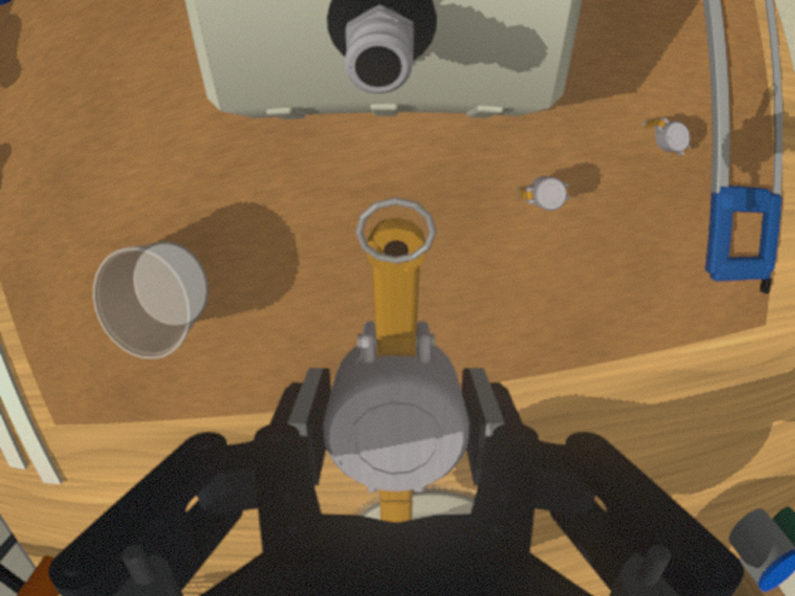

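{"api": "apply_moves", "payload": {
  "commands": [
    {"fingers":-0.5,"travel":[0.015,-0.035,0],"twist":0},
    {"fingers":-0.5,"travel":[0.015,-0.03,0],"twist":0},
    {"fingers":-0.5,"travel":[0,0,0],"twist":0},
    {"fingers":-0.5,"travel":[0,0,0],"twist":0}
  ]
}}

```text
clock: 4.18
eef_pos: [0.4624, -0.0836, 0.3077]
ee_rot: [-3.141, 0.003, -0.135]
wrist_force: [0.5, 1.0, -3.2]
finger_gap: 0.0451
```

```bash
python3 - <<'E'
from h import *
import pickle
s=get_state();print(s["clock"],s["eef_pos"],s["ee_rot"],s["wrist_force"],s["finger_gap"])
p=camera_params("wrist");im=grab_frame("wrist");pickle.dump((p,im,s),open("v2.pkl","wb"))
im1=pickle.load(open("v1.pkl","rb"))[1]
def c(im,x,y,w,h,f): return cv2.resize(im[y:y+h,x:x+w,::-1],None,fx=f,fy=f,interpolation=cv2.INTER_CUBIC)
print(proj("wrist",(.561,-.019,.2)))
u,v=proj("wrist",(.561,-.019,.2));u=int(u);
cv2.imwrite("pics/v2.png",np.vstack([c(im1,120,0,300,90,2.6),c(im,120,0,300,90,2.6)]))
E
```

```text
4.1833 [ 0.46241331 -0.08364424  0.30773487] [-3.14109075  0.00319452 -0.1349376 ] [ 0.51308492  1.04915297 -3.21343143] 0.04513433823101258
[180.56517463  98.32406065]
```

View pics/v2.png

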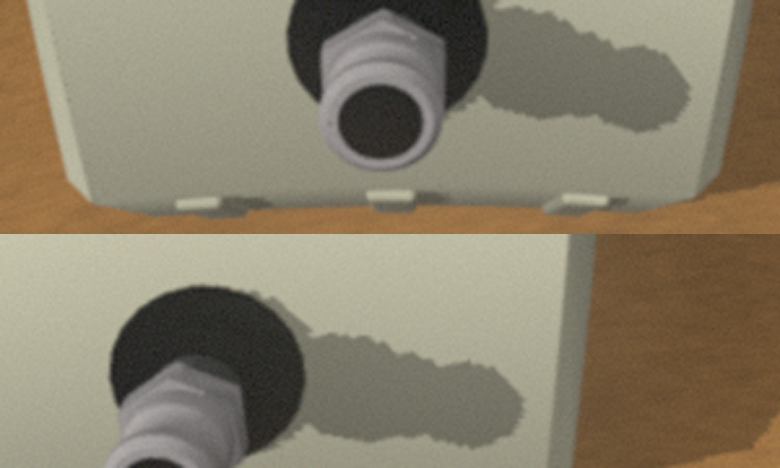

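```bash
python3 - <<'E'
from h import *
import pickle
p,im,s=pickle.load(open("v2.pkl","rb"))
x,y=110,0
cv2.imwrite("pics/v3.png",cv2.resize(im[0:140,110:310,::-1],None,fx=4,fy=4,interpolation=cv2.INTER_CUBIC))
E
```

View pics/v3.png

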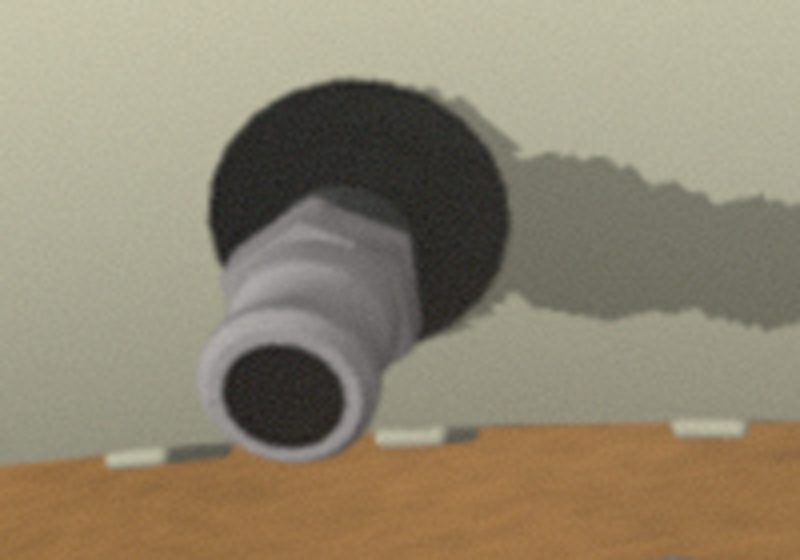

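```bash
python3 - <<'E'
from h import *
import pickle
np.set_printoptions(precision=4,suppress=True)
p1,_,s1=pickle.load(open("v1.pkl","rb"));p2,_,s2=pickle.load(open("v2.pkl","rb"))
a=lambda x,y:ray("wrist",(120+x/2.6,y/2.6),p1)
b=lambda x,y:ray("wrist",(110+x/4,y/4),p2)
sc=ray("scene",(324.5,186.75));sd=ray("side",(290.3,156.6))
print("tip w",tri([a(380,122),b(284,395)]))
print("tip all",tri([a(380,122),b(284,395),sc,sd]))
T=[tri([a(198,204),b(135,458)]),tri([a(390,197),b(408,437)]),tri([a(585,200),b(708,428)])]
for t in T: print(t)
d=T[2][0]-T[0][0];print("yaw",np.arctan2(d[1],d[0])+np.pi/2)
n2=ray("scene",(331,212))
print("flange",tri([b(360,210),ray("scene",(331,212)),ray("side",(307,169))]))
E
```

```text
tip w (array([ 0.5606, -0.0211,  0.2015]), [np.float64(0.1), np.float64(0.1)])
tip all (array([ 0.561 , -0.0204,  0.2003]), [np.float64(0.8), np.float64(0.3), np.float64(2.1), np.float64(1.2)])
(array([0.5609, 0.0645, 0.0798]), [np.float64(0.2), np.float64(0.2)])
(array([ 0.5504, -0.0193,  0.0792]), [np.float64(0.4), np.float64(0.4)])
(array([ 0.5401, -0.1037,  0.08  ]), [np.float64(0.2), np.float64(0.2)])
yaw -0.1233086037799147
flange (array([ 0.6056, -0.0275,  0.1417]), [np.float64(1.1), np.float64(2.9), np.float64(2.0)])
```

```bash
cat > plan.py <<'E'
import numpy as np
s,c=np.sin(np.radians(35)),np.cos(np.radians(35))
# neck polygon samples in (r,a): a axial from tip (neg down)
prof=[(0,15.5),(3,18.3),(7,18.3),(7.01,14.3),(23,14.3),(23.01,18.3),(32,18.3),(32.01,23),(44,23),(44.01,16.5),(64,16.5)]
d=np.array([p[0] for p in prof]);r=np.array([p[1] for p in prof])
dd=np.linspace(0,60,241);rr=np.interp(dd,d,r)
N=np.vstack([np.c_[rr,-dd],np.c_[-rr,-dd],np.c_[np.linspace(-15.5,15.5,32),np.zeros(32)]])
def n2w(q): return np.c_[q[:,0]*c-q[:,1]*s, q[:,0]*s+q[:,1]*c]   # radial dir (c,s), axis (-s,c)
W=n2w(N)
def pen(mu,mz,al):
    sa,ca=np.sin(al),np.cos(al)
    q=W-[mu,mz]; rad=q[:,0]*ca+q[:,1]*sa; ax=-q[:,0]*sa+q[:,1]*ca
    out=0
    # inside wall: 19.5<|rad|<23, 0<ax<33
    i=(abs(rad)>19.5)&(abs(rad)<23)&(ax>0)&(ax<33)
    pw=np.where(i,np.minimum(abs(rad)-19.5,ax),0)
    e=(abs(rad)<=19.5)&(ax>28);pe=np.where(e,ax-28,0)
    far=pw[rad>0].max() if (rad>0).any() else 0;near=pw[rad<0].max()
    return far,near,pe.max()
E
python3 - <<'E'
from plan import *
np.set_printoptions(precision=1,suppress=True)
for al in range(0,36,5):
    best=[]
    for mu in np.arange(-6,20,.5):
        for mz in np.arange(15,-24,-.5):
            if max(pen(mu,mz,np.radians(al)))>0.3: break
            lo=mz
        best.append((lo,mu))
    print(al,sorted(best)[:1], [ (m,l) for l,m in best if l<=sorted(best)[0][0]+3][::3])
E
```

```text
0 [(np.float64(-10.5), np.float64(5.0))] [(np.float64(3.0), np.float64(-8.0)), (np.float64(4.5), np.float64(-10.0)), (np.float64(6.0), np.float64(-8.5)), (np.float64(7.5), np.float64(-8.5)), (np.float64(9.0), np.float64(-8.0))]
5 [(np.float64(-12.0), np.float64(5.0))] [(np.float64(3.0), np.float64(-9.5)), (np.float64(4.5), np.float64(-11.5)), (np.float64(6.0), np.float64(-10.5))]
10 [(np.float64(-14.5), np.float64(5.5))] [(np.float64(3.5), np.float64(-11.5)), (np.float64(5.0), np.float64(-13.5))]
15 [(np.float64(-16.5), np.float64(6.0))] [(np.float64(4.5), np.float64(-14.0)), (np.float64(6.0), np.float64(-16.5))]
20 [(np.float64(-14.5), np.float64(5.0))] [(np.float64(4.0), np.float64(-11.5))]
25 [(np.float64(-10.5), np.float64(4.5))] [(np.float64(3.0), np.float64(-7.5)), (np.float64(4.5), np.float64(-10.5))]
30 [(np.float64(-8.5), np.float64(4.0))] [(np.float64(2.5), np.float64(-6.0)), (np.float64(4.0), np.float64(-8.5))]
35 [(np.float64(-6.5), np.float64(3.0))] [(np.float64(-6.0), np.float64(-4.5)), (np.float64(-4.5), np.float64(-3.5)), (np.float64(1.5), np.float64(-4.5)), (np.float64(3.0), np.float64(-6.5))]
```

{"api": "apply_moves", "payload": {
  "commands": [
    {"fingers":-0.5,"travel":[0.026,0.0155,0],"twist":0.012},
    {"fingers":-0.5,"travel":[0.026,0.0155,0],"twist":0},
    {"fingers":-0.5,"travel":[0.026,0.0155,-0.01],"twist":0},
    {"fingers":-0.5,"travel":[0.026,0.0155,-0.02],"twist":0},
    {"fingers":-0.5,"travel":[0,0,-0.02],"twist":0},
    {"fingers":-0.5,"travel":[0,0,0],"twist":0},
    {"fingers":-0.5,"travel":[0,0,0],"twist":0}
  ],
  "newtons": 25
}}

```text
clock: 4.82
eef_pos: [0.5654, -0.019, 0.2577]
ee_rot: [-3.141, 0.004, -0.119]
wrist_force: [0.1, -0.2, -1.8]
finger_gap: 0.0452
```

```bash
cat > snap.py <<'E'
import sys
from h import *
tag=sys.argv[1]
np.set_printoptions(precision=4,suppress=True)
s=get_state();print(s["clock"],s["eef_pos"],s["ee_rot"],s["wrist_force"],s["ft_torque"],s["finger_gap"])
T=np.array([.5607,-.0208,.201])
out=[]
for n in sys.argv[2:]:
    im=grab_frame(n)
    if n=="wrist": out.append(im[:,:,::-1]);continue
    u,v=proj(n,T+[0,0,.02]);x=int(u-45);y=int(v-60)
    out.append(cv2.resize(im[max(y,0):max(y,0)+105,x:x+95,::-1],None,fx=4.0,fy=4.0,interpolation=cv2.INTER_CUBIC))
    print(n,x,max(y,0))
hh=max(o.shape[0] for o in out)
out=[cv2.copyMakeBorder(o,0,hh-o.shape[0],0,4,cv2.BORDER_CONSTANT) for o in out]
cv2.imwrite(f"pics/{tag}.png",np.hstack(out))
E
python3 snap.py a1 scene side; python3 snap.py a1w wrist
```

```text
4.8167 [ 0.5654 -0.019   0.2577] [-3.1413  0.0045 -0.1185] [ 0.1295 -0.2095 -1.8402] [ 0.0292 -0.0731 -0.06  ] 0.04522545157224869
scene 279 122
side 245 90
4.9167 [ 0.5668 -0.0199  0.2608] [ 3.1412 -0.0017 -0.1196] [-0.4769 -0.3739 -2.0547] [ 0.0135 -0.0089 -0.0464] 0.04512246568054783
```

View pics/a1.png

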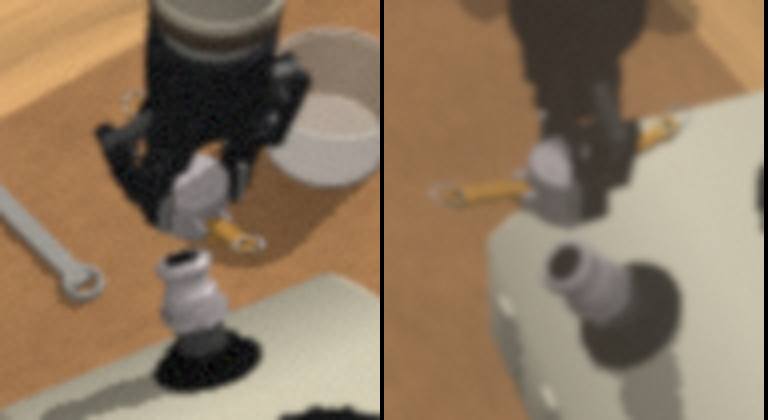

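View pics/a1w.png

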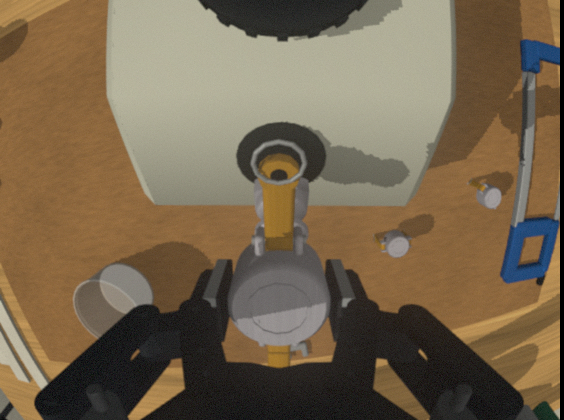

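```bash
python3 - <<'E'
from h import *
s=get_state();t=s["eef_pos"]
for du in (-.003,-.001,.001):
    h=np.array([.9925,-.123,0])*du
    print(du,proj("wrist",t+h+[0,0,.0265]),(proj("scene",t+h+[0,0,.0265])-[279,122])*4,(proj("side",t+h+[0,0,.0265])-[245,90])*4,(proj("scene",t+h+[0,0,-.0065])-[279,122])*4,(proj("side",t+h+[0,0,-.0065])-[245,90])*4)
E
```

```text
-0.003 [278.55869546 309.76698229] [191.65717092 179.03087775] [186.12160875 157.06440057] [188.33260532 211.93295157] [185.35736972 198.09609392]
-0.001 [278.5744983  306.01924437] [193.2392891  181.30169156] [189.3926999  156.24195614] [189.88023356 214.18359338] [188.56115188 197.27798901]
0.001 [278.59051987 302.21042701] [194.82392352 183.57611695] [192.66173335 155.42002908] [191.43027353 216.43774245] [191.76296028 196.46038811]
```

{"api": "apply_moves", "payload": {
  "commands": [
    {"fingers":-0.5,"travel":[0,-0.0012,-0.025],"twist":0},
    {"fingers":-0.5,"travel":[0,0,-0.018],"twist":0},
    {"fingers":-0.5,"travel":[0,0,-0.011],"twist":0},
    {"fingers":-0.5,"travel":[0,0,0],"twist":0},
    {"fingers":-0.5,"travel":[0,0,0],"twist":0}
  ]
}}

```text
clock: 5.38
eef_pos: [0.567, -0.021, 0.2062]
ee_rot: [3.141, -0.001, -0.12]
wrist_force: [1.3, -0.2, -1.8]
finger_gap: 0.0453
```

```bash
python3 snap.py a2 scene side
```

```text
5.3833 [ 0.567  -0.021   0.2062] [ 3.1415 -0.0008 -0.1196] [ 1.3399 -0.1995 -1.786 ] [ 0.0171 -0.0076  0.0189] 0.045317630823998006
scene 279 122
side 245 90
```

View pics/a2.png

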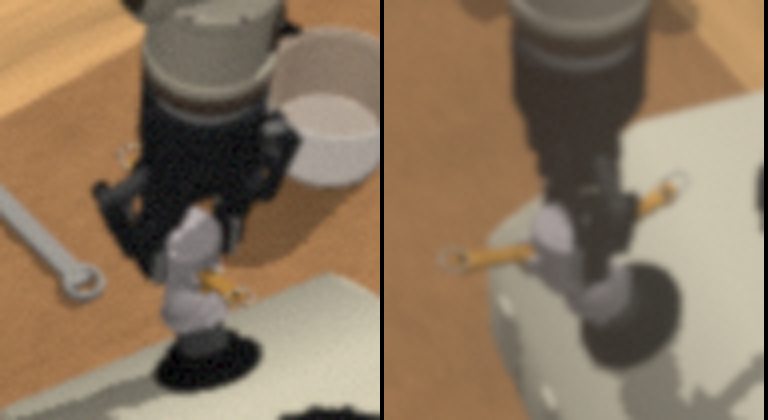

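{"api": "apply_moves", "payload": {
  "commands": [
    {"fingers":-0.5,"travel":[0,0,-0.003],"twist":0},
    {"fingers":-0.5,"travel":[0,0,-0.003],"twist":0},
    {"fingers":-0.5,"travel":[0,0,0],"twist":0}
  ]
}}

```text
clock: 5.73
eef_pos: [0.5675, -0.0209, 0.1997]
ee_rot: [3.141, -0.002, -0.119]
wrist_force: [1.4, -0.9, -1.4]
finger_gap: 0.0451
```

{"api": "apply_moves", "payload": {
  "commands": [
    {"fingers":-0.5,"travel":[-0.002,0.00025,0],"twist":0},
    {"fingers":-0.5,"travel":[-0.002,0.00025,-0.0003],"twist":0},
    {"fingers":-0.5,"travel":[-0.002,0.00025,-0.0005],"twist":0},
    {"fingers":-0.5,"travel":[0,0,0],"twist":0}
  ]
}}

```text
clock: 6.07
eef_pos: [0.5647, -0.0211, 0.2011]
ee_rot: [3.14, -0.012, -0.12]
wrist_force: [9.4, -2.5, -1.2]
finger_gap: 0.045
```

```bash
python3 snap.py a3 scene side
```

```text
6.0667 [ 0.5647 -0.0211  0.2011] [ 3.1401 -0.0117 -0.1196] [ 9.409  -2.5482 -1.2324] [-0.5136 -1.8066 -0.0564] 0.04504381674236683
scene 279 122
side 245 90
```

View pics/a3.png

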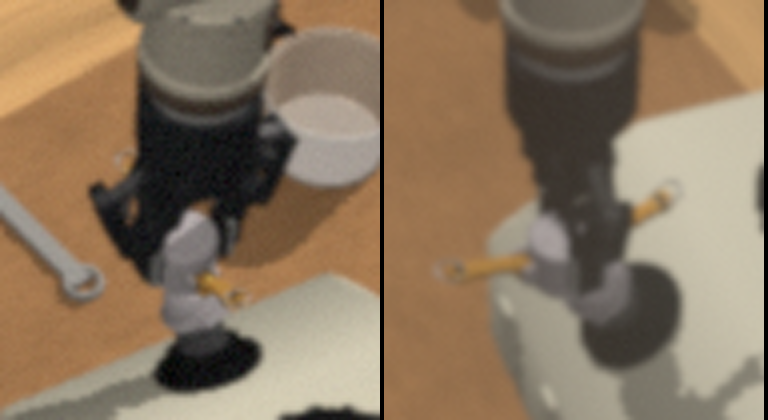

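{"api": "apply_moves", "payload": {
  "commands": [
    {"fingers":-0.5,"travel":[-0.002,0.00025,-0.0005],"twist":0},
    {"fingers":-0.5,"travel":[-0.002,0.00025,-0.0005],"twist":0},
    {"fingers":-0.5,"travel":[-0.002,0.00025,-0.001],"twist":0},
    {"fingers":-0.5,"travel":[0,0,0],"twist":0},
    {"fingers":-0.5,"travel":[0,0,0],"twist":0}
  ],
  "newtons": 20
}}

```text
clock: 6.58
eef_pos: [0.5602, -0.0207, 0.1999]
ee_rot: [3.14, -0.016, -0.12]
wrist_force: [14.6, -3.1, -1.6]
finger_gap: 0.0453
```

```bash
python3 snap.py a4 scene side
```

```text
6.5833 [ 0.5602 -0.0207  0.1999] [ 3.14   -0.0155 -0.1197] [14.5709 -3.122  -1.609 ] [-0.4976 -2.5491  0.023 ] 0.04525726809648143
scene 279 122
side 245 90
```

View pics/a4.png

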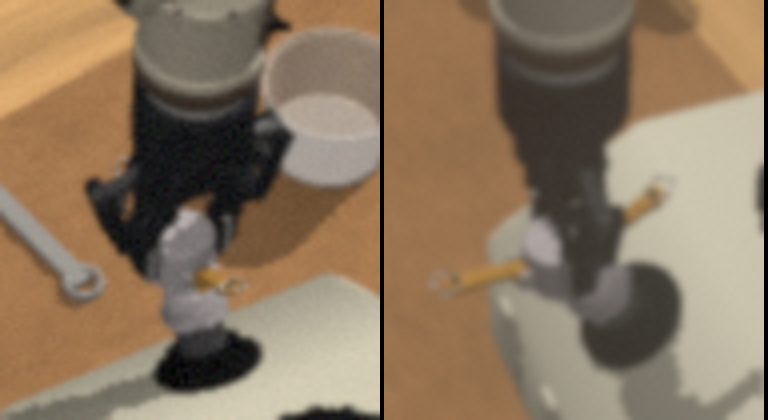

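{"api": "apply_moves", "payload": {
  "commands": [
    {"fingers":-0.5,"travel":[-0.002,0.00025,-0.001],"twist":0},
    {"fingers":-0.5,"travel":[-0.002,0.00025,-0.001],"twist":0},
    {"fingers":-0.5,"travel":[-0.002,0.00025,-0.001],"twist":0},
    {"fingers":-0.5,"travel":[0,0,0],"twist":0},
    {"fingers":-0.5,"travel":[0,0,0],"twist":0}
  ]
}}

```text
clock: 7.1
eef_pos: [0.5576, -0.0204, 0.1987]
ee_rot: [3.14, -0.025, -0.12]
wrist_force: [23.6, -4.0, -2.5]
finger_gap: 0.0452
```

```bash
python3 snap.py a5 scene side; python3 snap.py a5w wrist
```

```text
7.1 [ 0.5576 -0.0204  0.1987] [ 3.1399 -0.0248 -0.12  ] [23.6388 -3.9941 -2.5382] [-0.6223 -4.006   0.0055] 0.04518665815281262
scene 279 122
side 245 90
7.2 [ 0.5576 -0.0204  0.1987] [ 3.14   -0.0247 -0.1201] [23.6787 -3.593  -2.1387] [-0.5653 -3.9608  0.0187] 0.045292694429085255
```

View pics/a5.png

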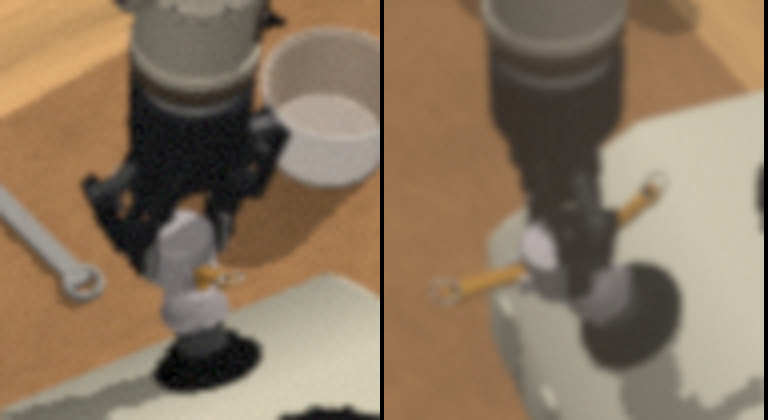

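View pics/a5w.png

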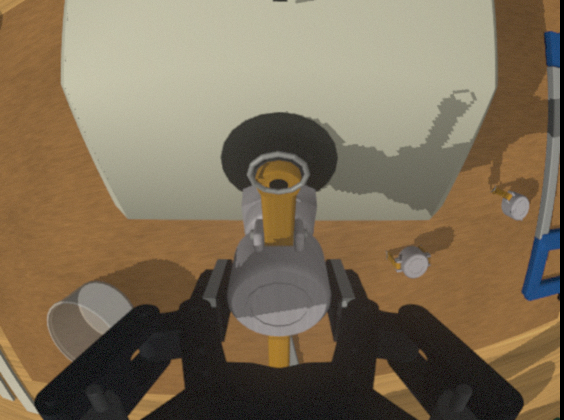

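{"api": "apply_moves", "payload": {
  "commands": [
    {"fingers":-0.5,"travel":[0,0,0.003],"twist":0},
    {"fingers":-0.5,"travel":[0,0,0.003],"twist":0},
    {"fingers":-0.5,"travel":[0,0,0.002],"twist":0},
    {"fingers":-0.5,"travel":[0,0,0],"twist":0},
    {"fingers":-0.5,"travel":[0,0,0],"twist":0}
  ]
}}

```text
clock: 7.67
eef_pos: [0.5562, -0.0203, 0.2044]
ee_rot: [3.14, -0.021, -0.12]
wrist_force: [24.4, -4.3, -8.9]
finger_gap: 0.0453
```

```bash
python3 snap.py a6 scene side
```

```text
7.6667 [ 0.5562 -0.0203  0.2044] [ 3.1402 -0.0206 -0.1202] [24.4499 -4.3482 -8.9293] [-0.593  -4.0325 -0.0687] 0.04532570949919401
scene 279 122
side 245 90
```

View pics/a6.png

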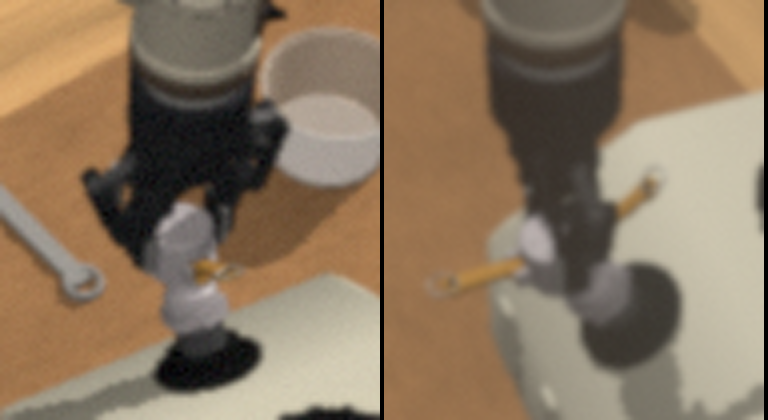

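```bash
python3 - <<'E'
from h import *
np.set_printoptions(precision=4,suppress=True)
S=lambda x,y:ray("scene",(279+x/4,122+y/4))
D=lambda x,y:ray("side",(245+x/4,90+y/4))
h=np.array([.9925,-.123,0])
def rep(t,a,b,nr):
    X,e=tri([S(*a),D(*b)]);r=X-t;print("far ring rel TCP u,z",r@h*1e3,r[2]*1e3,e)
    # near ring: intersect side ray with lean plane through tcp
    o,d=D(*nr);nn=np.array([.123,.9925,0]);k=((t-o)@nn)/(d@nn);Y=o+k*d-t;print("near",Y@h*1e3,Y[2]*1e3, "chord tilt",np.degrees(np.arctan2(X[2]-(Y+t)[2],(X-t-Y)@h)))
rep(np.array([.566,-.0195,.2595]),(258,243),(678-384,125),(446-384,192))
rep(np.array([.5562,-.0203,.2044]),(235,270),(652-384,178),(440-384,286))
rep(np.array([.5576,-.0204,.1987]),(235,278),(655-384,180),(443-384,291))
E
```

```text
far ring rel TCP u,z 64.3146554061082 31.826816015612437 [np.float64(4.2), np.float64(4.2)]
near -76.8117662628634 25.007039594957924 chord tilt 2.766602255188586
far ring rel TCP u,z 60.1122599435815 48.375023590372464 [np.float64(1.5), np.float64(1.5)]
near -74.07840588000354 6.223745432379607 chord tilt 17.43827719678168
far ring rel TCP u,z 61.285552840715354 50.79834799521796 [np.float64(0.4), np.float64(0.4)]
near -73.75645660465058 6.845930554720048 chord tilt 18.028627645107402
```

{"api": "apply_moves", "payload": {
  "commands": [
    {"fingers":-0.5,"travel":[-0.002,0.00025,0],"twist":0},
    {"fingers":-0.5,"travel":[-0.002,0.00025,0],"twist":0},
    {"fingers":-0.5,"travel":[-0.002,0.00025,0],"twist":0},
    {"fingers":-0.5,"travel":[0,0,0],"twist":0},
    {"fingers":-0.5,"travel":[0,0,0],"twist":0}
  ]
}}

```text
clock: 8.18
eef_pos: [0.5499, -0.0196, 0.2049]
ee_rot: [3.14, -0.02, -0.12]
wrist_force: [21.4, -4.4, -6.9]
finger_gap: 0.0453
```

```bash
python3 snap.py a7 scene side
```

```text
8.1833 [ 0.5499 -0.0196  0.2049] [ 3.1399 -0.0201 -0.1203] [21.4153 -4.3846 -6.8796] [-0.6568 -3.6008 -0.0459] 0.04533096919408104
scene 279 122
side 245 90
```

View pics/a7.png

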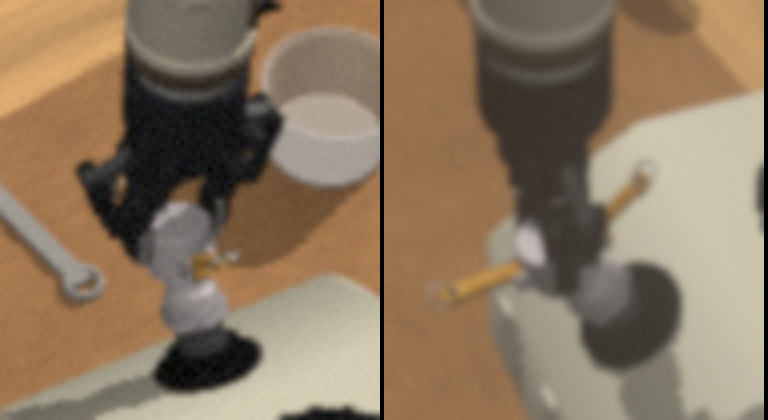

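```bash
cat > tilt.py <<'E'
from h import *
np.set_printoptions(precision=1,suppress=True)
h=np.array([.9925,-.123,0]);nn=np.array([.123,.9925,0])
def rep(t,far,near):
    P=[]
    for q in (far,near):
        o,d=ray("side",(245+q[0]/4,90+q[1]/4));k=((t-o)@nn)/(d@nn);Y=o+k*d-t;P.append(Y@h*1e3);P.append(Y[2]*1e3)
    print(np.array(P),"chord",np.degrees(np.arctan2(P[1]-P[3],P[0]-P[2])))
E
python3 - <<'E'
from tilt import *
A=np.array
rep(A([.566,-.0195,.2595]),(678-384,125),(446-384,192))
rep(A([.5562,-.0203,.2044]),(652-384,178),(440-384,286))
rep(A([.5499,-.0196,.2049]),(645-384,172),(437-384,293))
E
```

```text
[ 64.8  31.9 -76.8  25. ] chord 2.776222313621192
[ 59.1  51.3 -74.1   6.2] chord 18.70293658831444
[ 60.7  57.3 -69.8   0.4] chord 23.550877122831633
```

{"api": "apply_moves", "payload": {
  "commands": [
    {"fingers":-0.5,"travel":[-0.001,0,-0.002],"twist":0},
    {"fingers":-0.5,"travel":[-0.0005,0,-0.002],"twist":0},
    {"fingers":-0.5,"travel":[0,0,-0.002],"twist":0},
    {"fingers":-0.5,"travel":[0,0,-0.002],"twist":0},
    {"fingers":-0.5,"travel":[0,0,0],"twist":0}
  ]
}}

```text
clock: 8.7
eef_pos: [0.5449, -0.0188, 0.1969]
ee_rot: [3.14, -0.01, -0.119]
wrist_force: [6.1, -2.8, 3.7]
finger_gap: 0.0452
```

```bash
python3 snap.py a8 scene side
```

```text
8.7 [ 0.5449 -0.0188  0.1969] [ 3.1401 -0.0104 -0.1195] [ 6.1246 -2.7762  3.6686] [-0.369  -1.1688 -0.0134] 0.04517030456910473
scene 279 122
side 245 90
```

View pics/a8.png

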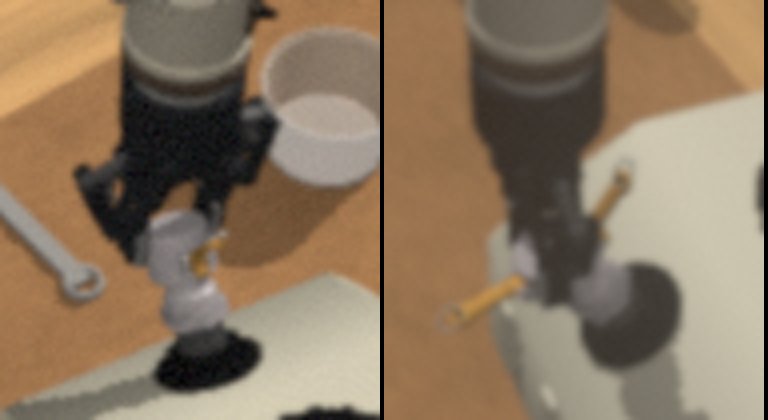

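```bash
python3 - <<'E'
from tilt import *
rep(np.array([.5449,-.0188,.1969]),(625-384,165),(448-384,318))
E
```

```text
[ 52.9  75.  -58.6 -16.3] chord 39.314310310141806
```

```bash
python3 - <<'E'
from h import *
import pickle
s=get_state();p=camera_params("wrist");im=grab_frame("wrist")
pickle.dump((p,im,s),open("v4.pkl","wb"))
cv2.imwrite("pics/v4.png",cv2.resize(im[120:380,160:420,::-1],None,fx=2.3,fy=2.3,interpolation=cv2.INTER_CUBIC))
E
```

```text
(no output)
```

View pics/v4.png

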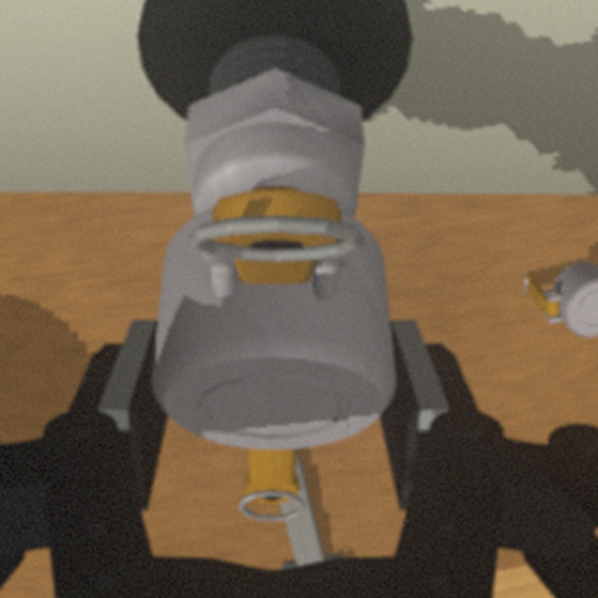

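{"api": "apply_moves", "payload": {
  "commands": [
    {"fingers":-0.5,"travel":[0.0012,-0.0001,-0.0016],"twist":0},
    {"fingers":-0.5,"travel":[0.0012,-0.0001,-0.0016],"twist":0},
    {"fingers":-0.5,"travel":[0.0012,-0.0001,-0.0016],"twist":0},
    {"fingers":-0.5,"travel":[0.0012,-0.0001,-0.0016],"twist":0},
    {"fingers":-0.5,"travel":[0,0,0],"twist":0}
  ]
}}

```text
clock: 9.27
eef_pos: [0.5494, -0.0193, 0.19]
ee_rot: [3.14, -0.009, -0.119]
wrist_force: [6.9, -2.7, 2.6]
finger_gap: 0.0453
```

```bash
python3 snap.py a9 scene side
```

```text
9.2667 [ 0.5494 -0.0193  0.19  ] [ 3.1398 -0.009  -0.1195] [ 6.9058 -2.7354  2.5565] [-0.4385 -1.139  -0.0352] 0.04534722631566548
scene 279 122
side 245 90
```

View pics/a9.png

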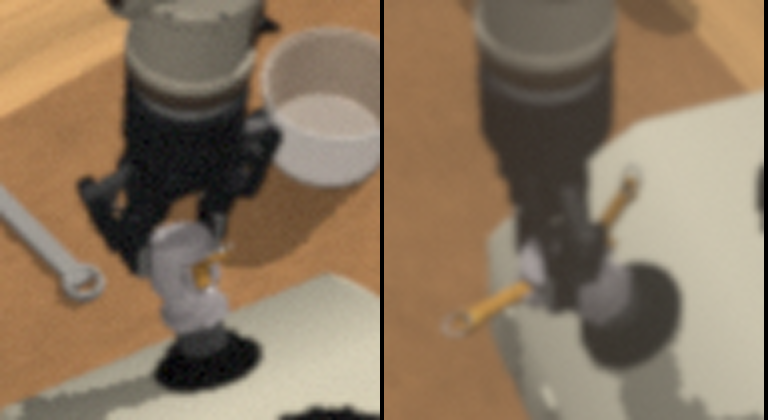

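{"api": "apply_moves", "payload": {
  "commands": [
    {"fingers":-0.5,"travel":[0.0012,-0.0001,-0.0016],"twist":0},
    {"fingers":-0.5,"travel":[0.0012,-0.0001,-0.0016],"twist":0},
    {"fingers":-0.5,"travel":[0.0012,-0.0001,-0.0016],"twist":0},
    {"fingers":-0.5,"travel":[0.0012,-0.0001,-0.0016],"twist":0},
    {"fingers":-0.5,"travel":[0,0,0],"twist":0}
  ]
}}

```text
clock: 9.78
eef_pos: [0.5541, -0.0197, 0.1832]
ee_rot: [3.14, -0.009, -0.119]
wrist_force: [10.6, -3.6, -1.5]
finger_gap: 0.0452
```

```bash
python3 snap.py a10 scene side;  python3 - <<'E'
from h import *
im=grab_frame("wrist")
cv2.imwrite("pics/v5.png",cv2.resize(im[120:380,160:420,::-1],None,fx=2.3,fy=2.3,interpolation=cv2.INTER_CUBIC))
E
```

```text
9.7833 [ 0.5541 -0.0197  0.1832] [ 3.1399 -0.0089 -0.1195] [10.5744 -3.5973 -1.5307] [-0.5442 -1.5727  0.0386] 0.045167619362166796
scene 279 122
side 245 90
```

View pics/a10.png

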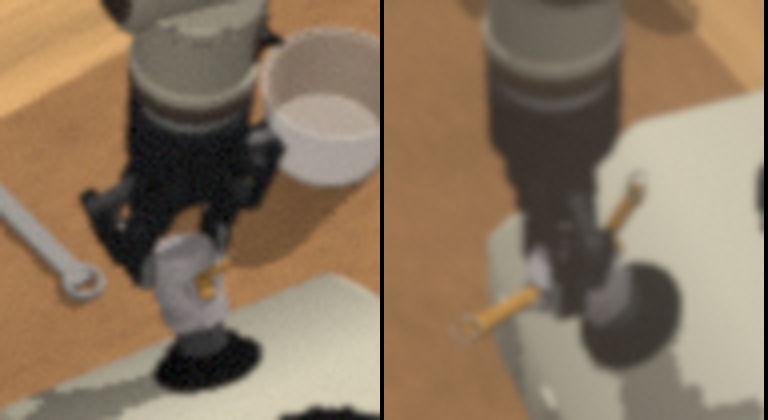

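View pics/v5.png

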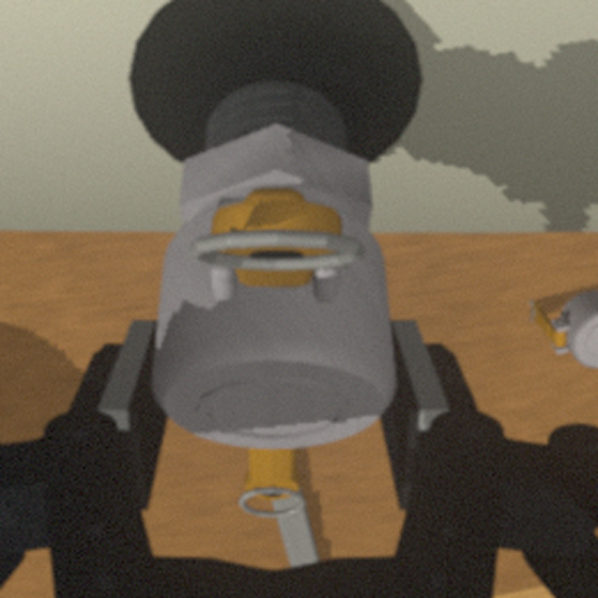

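{"api": "apply_moves", "payload": {
  "commands": [
    {"fingers":-0.5,"travel":[0.002,-0.0002,-0.0014],"twist":0},
    {"fingers":-0.5,"travel":[0.002,-0.0002,-0.0014],"twist":0},
    {"fingers":-0.5,"travel":[0.0014,-0.0001,-0.0016],"twist":0},
    {"fingers":-0.5,"travel":[0.0014,-0.0001,-0.0016],"twist":0},
    {"fingers":-0.5,"travel":[0,0,0],"twist":0}
  ]
}}

```text
clock: 10.35
eef_pos: [0.5563, -0.02, 0.1802]
ee_rot: [3.139, 0.004, -0.119]
wrist_force: [-22.5, -1.3, 32.1]
finger_gap: 0.0454
```

{"api": "apply_moves", "payload": {
  "commands": [
    {"fingers":-0.5,"travel":[0.0012,-0.0001,-0.0016],"twist":0},
    {"fingers":-0.5,"travel":[0.0012,-0.0001,-0.0016],"twist":0},
    {"fingers":-0.5,"travel":[0,0,0],"twist":0}
  ]
}}

```text
clock: 10.6
eef_pos: [0.5582, -0.0202, 0.1786]
ee_rot: [3.138, 0.005, -0.118]
wrist_force: [-30.0, -1.8, 42.3]
finger_gap: 0.045
```

```bash
python3 snap.py a11 scene side;  python3 - <<'E'
from h import *
im=grab_frame("wrist")
cv2.imwrite("pics/v6.png",cv2.resize(im[120:380,160:420,::-1],None,fx=2.3,fy=2.3,interpolation=cv2.INTER_CUBIC))
E
```

```text
10.6 [ 0.5582 -0.0202  0.1786] [ 3.138   0.005  -0.1185] [-29.9586  -1.8173  42.2546] [-0.1962  4.3595 -0.1366] 0.04496521686256089
scene 279 122
side 245 90
```

View pics/a11.png

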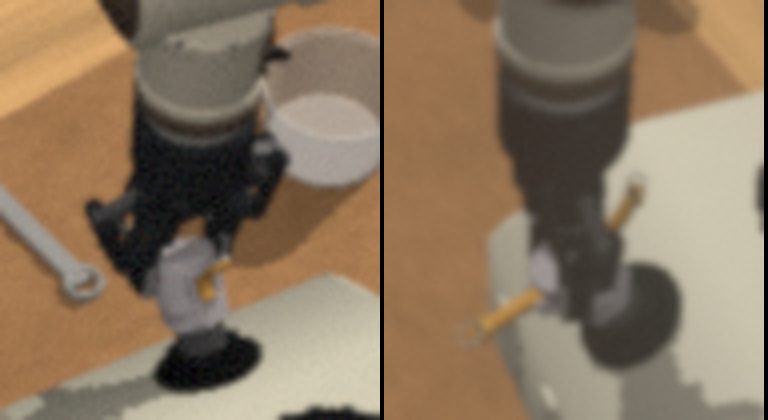

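View pics/v6.png

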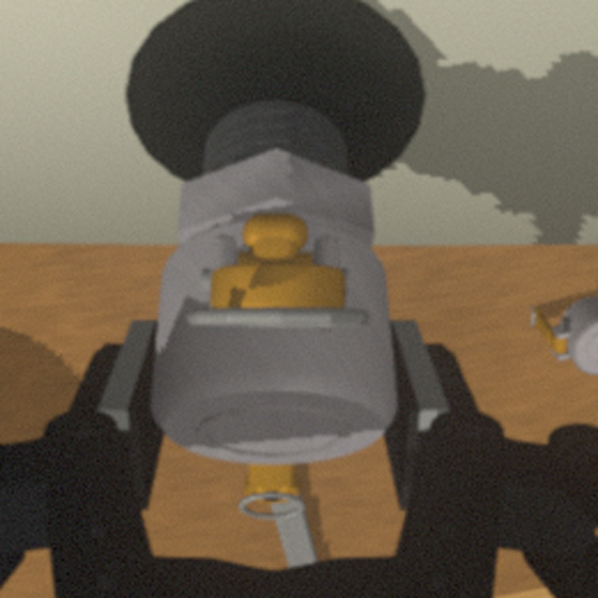

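{"api": "apply_moves", "payload": {
  "commands": [
    {"fingers":-0.5,"travel":[-0.002,0.0002,0.003],"twist":0},
    {"fingers":-0.5,"travel":[0,0,0],"twist":0}
  ]
}}

```text
clock: 10.92
eef_pos: [0.558, -0.02, 0.1785]
ee_rot: [3.139, -0.001, -0.119]
wrist_force: [-10.1, -2.2, 19.5]
finger_gap: 0.0455
```

```bash
cat > ov.py <<'E'
import sys
from h import *
T=np.array([.5607,-.0208,.201]);h=np.array([.9925,-.123,0]);z=np.array([0,0,1.]);S,C=np.sin(np.radians(35)),np.cos(np.radians(35))
n=-h*S+z*C; e1=h*C+z*S; e2=np.array([.123,.9925,0])
def circ(a,r): return [T+n*a+r*(np.cos(t)*e1+np.sin(t)*e2) for t in np.linspace(0,2*np.pi,60)]
def run(tag,cam,off=0):
    p=camera_params(cam);im=grab_frame(cam)[:,:,::-1].copy()
    f=4 if cam!="wrist" else 3
    im=cv2.resize(im,None,fx=f,fy=f,interpolation=cv2.INTER_CUBIC)
    for a,r,col in [(-28-off,23,(0,0,255)),(5-off,23,(0,255,0)),(-32,22.5,(255,0,0))]:
        P=np.array([proj(cam,X,p) for X in circ(a*1e-3,r*1e-3)])
        cv2.polylines(im,[np.int32((P+.5)*f)],True,col,1)
    u,v=proj(cam,T,p)*f;w,hh=(400,320)if cam!="wrist" else (390,300)
    x=int(max(u-w/2,0));y=int(max(v-hh/2,0))
    cv2.imwrite(f"pics/{tag}_{cam}.png",im[y:y+hh,x:x+w])
    return im[y:y+hh,x:x+w]
if __name__=="__main__":
    tag=sys.argv[1];o=[run(tag,c) for c in sys.argv[2:]]
    H=max(i.shape[0] for i in o);o=[cv2.copyMakeBorder(i,0,H-i.shape[0],0,4,cv2.BORDER_CONSTANT) for i in o]
    im=np.hstack(o);k=min(1,796/im.shape[1]);cv2.imwrite(f"pics/{tag}.png",cv2.resize(im,None,fx=k,fy=k,interpolation=cv2.INTER_AREA))
    s=get_state();print(s["clock"],s["eef_pos"],s["wrist_force"])
E
python3 ov.py o1 side wrist
```

```text
11.0167 [ 0.55799548 -0.01995895  0.17852272] [-11.66667751  -2.07675026  20.51378974]
```

View pics/o1.png

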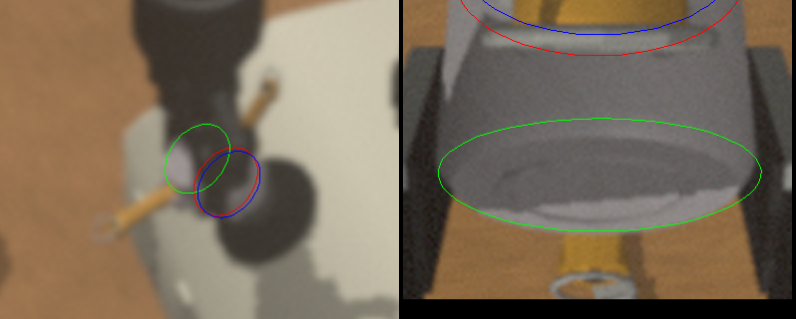

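{"api": "apply_moves", "payload": {
  "commands": [
    {"fingers":-0.2,"travel":[0,0,0],"twist":0},
    {"fingers":0.3,"travel":[0,0,0],"twist":0},
    {"fingers":0.8,"travel":[0,0,0],"twist":0},
    {"fingers":0.8,"travel":[0,0,0.005],"twist":0},
    {"fingers":0.8,"travel":[-0.005,0.0006,0.02],"twist":0},
    {"fingers":0.8,"travel":[-0.01,0.0012,0.03],"twist":0},
    {"fingers":0.8,"travel":[-0.02,0.0025,0.03],"twist":0},
    {"fingers":0.8,"travel":[-0.02,0.0025,0.03],"twist":0},
    {"fingers":0.8,"travel":[0,0,0],"twist":0}
  ]
}}

```text
clock: 11.77
eef_pos: [0.5037, -0.0122, 0.2966]
ee_rot: [3.14, -0.01, -0.119]
wrist_force: [0.1, -0.4, 0.3]
finger_gap: 0.0765
```

```bash
python3 ov.py o2 scene side;python3 ov.py o2w wrist; cat >snap2.py <<'E'
import sys
from h import *
o=[]
for n in ("scene","side"):
    im=grab_frame(n);u,v=proj(n,(.5607,-.0208,.201));x=int(u-50);y=max(int(v-55),0)
    o.append(cv2.resize(im[y:y+100,x:x+100,::-1],None,fx=3.95,fy=3.95,interpolation=cv2.INTER_CUBIC));print(n,x,y)
cv2.imwrite(f"pics/{sys.argv[1]}.png",np.hstack(o))
cv2.imwrite(f"pics/{sys.argv[1]}w.png",grab_frame("wrist")[:,:,::-1])
s=get_state();print(s["clock"],s["eef_pos"],s["ee_rot"],s["wrist_force"],s["qpos"])
E
python3 snap2.py b1
```

```text
11.8667 [ 0.50347934 -0.01219954  0.29103224] [ 0.28254293  0.13913727 -0.81999904]
11.9167 [ 0.50302143 -0.01212967  0.2892773 ] [-0.33246203  0.3472019   0.36945344]
scene 273 132
side 240 101
12.0667 [ 0.50263887 -0.01212646  0.28760071] [-3.14102925  0.00355487 -0.11925828] [-0.17807845 -1.06415756 -0.48830644] [-2.64938592e-01 -6.24835065e-02  1.71506695e+00  4.15216847e-05
  1.49260821e+00  1.42511370e+00]
```

View pics/o2.png

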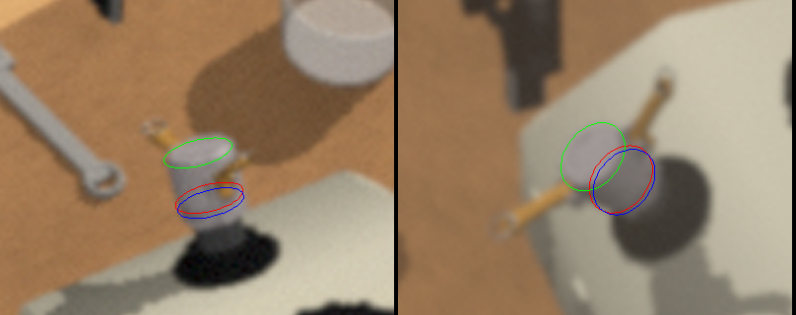

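View pics/o2w.png

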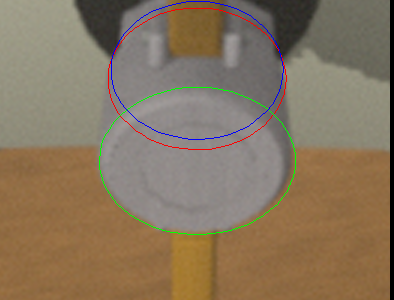

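View pics/b1w.png

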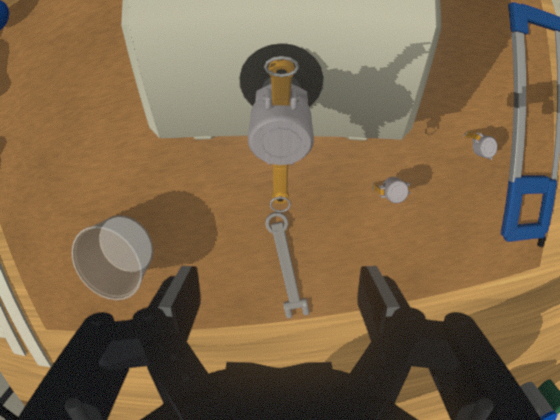

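{"api": "apply_moves", "payload": {
  "commands": [
    {"fingers":-1,"travel":[0.01,-0.014,0.002],"twist":0},
    {"fingers":-1,"travel":[0.03,-0.014,0],"twist":0},
    {"fingers":-1,"travel":[0.032,-0.014,0],"twist":0},
    {"fingers":-1,"travel":[0.024,0,0],"twist":0},
    {"fingers":-1,"travel":[0,0,-0.03],"twist":0},
    {"fingers":-1,"travel":[0,0,0],"twist":0},
    {"fingers":-1,"travel":[0,0,0],"twist":0}
  ]
}}

```text
clock: 12.65
eef_pos: [0.5974, -0.0538, 0.258]
ee_rot: [-3.14, 0.008, -0.119]
wrist_force: [-0.2, 0.4, 0.6]
finger_gap: 0.0004
```

```bash
python3 snap2.py b2; python3 - <<'E'
from h import *
T=np.array([.5607,-.0208,.201]);r=get_state()["eef_pos"]-T
print(r[0]*.9925-r[1]*.123, r[0]*.123+r[1]*.9925, r[2])
E
```

```text
scene 273 132
side 240 101
12.8 [ 0.59910886 -0.05420727  0.26250731] [ 3.14140258e+00 -8.33894774e-04 -1.19062782e-01] [ 0.19612398 -0.63719669  0.3103829 ] [-2.90871212e-01  2.06743823e-01  1.48028723e+00 -4.50218325e-05
  1.45370749e+00  1.39899322e+00]
0.04222989049005885 -0.028432424117844895 0.061507307704073366
```

View pics/b2.png

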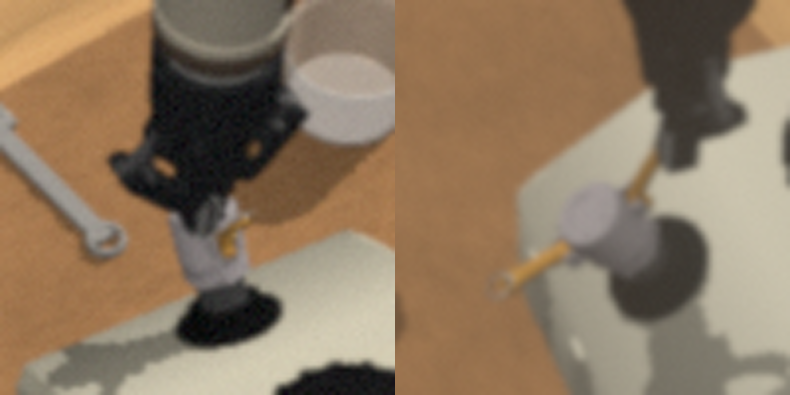

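View pics/b2w.png

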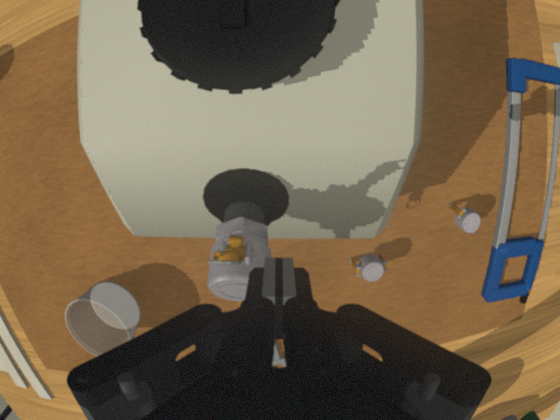

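{"api": "apply_moves", "payload": {
  "commands": [
    {"fingers":-1,"travel":[0.0025,0.001,-0.015],"twist":0},
    {"fingers":-1,"travel":[0.0025,0.001,-0.0155],"twist":0},
    {"fingers":-1,"travel":[0,0,0],"twist":0},
    {"fingers":-1,"travel":[0.002,0.0095,-0.001],"twist":0},
    {"fingers":-1,"travel":[0.002,0.0095,-0.001],"twist":0},
    {"fingers":-1,"travel":[0.002,0.0095,0],"twist":0},
    {"fingers":-1,"travel":[0,0,0],"twist":0}
  ]
}}

```text
clock: 13.38
eef_pos: [0.6109, -0.0215, 0.2303]
ee_rot: [-3.141, -0.002, -0.117]
wrist_force: [0.2, -0.3, 0.3]
finger_gap: 0.0005
```

```bash
python3 snap2.py b3
```

```text
scene 273 132
side 240 101
13.5333 [ 0.61045253 -0.02345008  0.22963336] [ 3.14134382e+00 -9.74545955e-04 -1.18414477e-01] [ 0.75973711  0.14964347 -0.11496544] [-2.35876933e-01  2.50671261e-01  1.49365913e+00 -1.34962244e-04
  1.39626527e+00  1.45335736e+00]
```

View pics/b3.png

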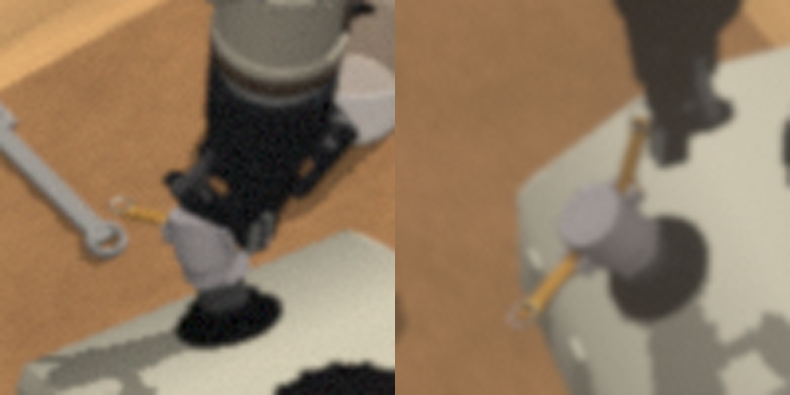

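View pics/b3w.png

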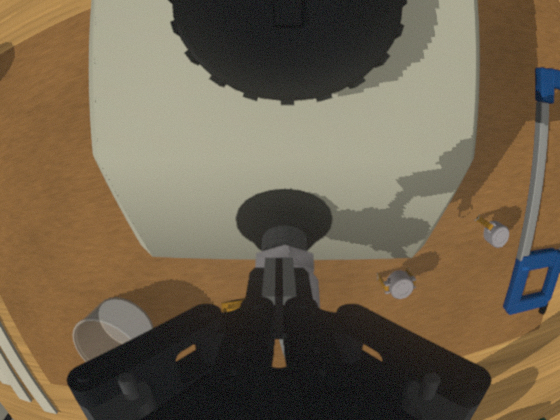

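Cap rotates freely (about 20–25° so far). Continue along the arc.

{"api": "apply_moves", "payload": {
  "commands": [
    {"fingers":-1,"travel":[-0.0005,0.009,-0.003],"twist":0},
    {"fingers":-1,"travel":[-0.001,0.009,-0.003],"twist":0},
    {"fingers":-1,"travel":[-0.0015,0.009,-0.003],"twist":0},
    {"fingers":-1,"travel":[-0.005,0.008,-0.004],"twist":0},
    {"fingers":-1,"travel":[-0.005,0.008,-0.004],"twist":0},
    {"fingers":-1,"travel":[-0.005,0.008,-0.004],"twist":0},
    {"fingers":-1,"travel":[0,0,0],"twist":0}
  ]
}}

```text
clock: 14.12
eef_pos: [0.5904, 0.0293, 0.2066]
ee_rot: [-3.141, 0.003, -0.118]
wrist_force: [-0.8, 0.2, -0.0]
finger_gap: 0.0
```

```bash
python3 snap2.py b4
```

```text
scene 273 132
side 240 101
14.2667 [0.59205775 0.02731653 0.20805661] [ 3.14152656e+00  3.27378783e-05 -1.18996823e-01] [-0.57502033 -0.30961296 -0.39162304] [-1.57563717e-01  2.21187703e-01  1.57165686e+00 -6.89972021e-05
  1.34877826e+00  1.53224463e+00]
```

View pics/b4.png

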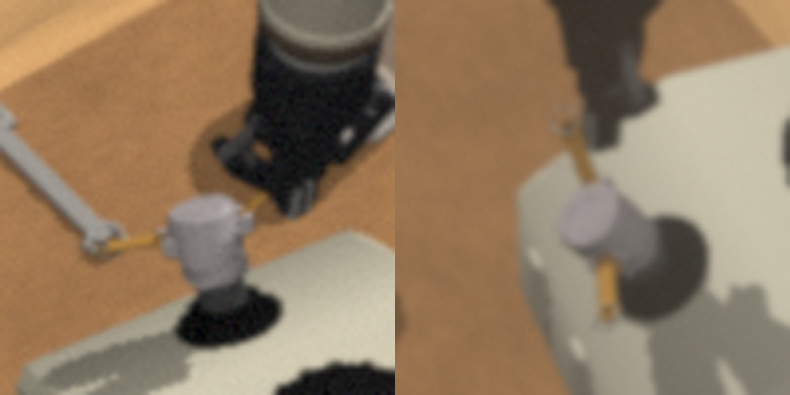

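View pics/b4w.png

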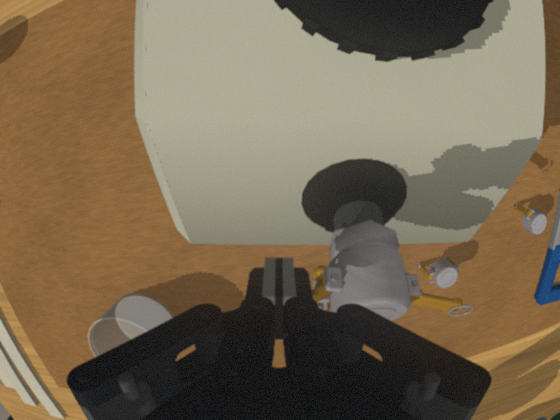

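{"api": "apply_moves", "payload": {
  "commands": [
    {"fingers":-1,"travel":[-0.004,0.0035,-0.003],"twist":0},
    {"fingers":-1,"travel":[-0.004,0.0035,-0.003],"twist":0},
    {"fingers":-1,"travel":[-0.004,0.0035,-0.003],"twist":0},
    {"fingers":-1,"travel":[0,0,0],"twist":0},
    {"fingers":-1,"travel":[0,0,0],"twist":0}
  ]
}}

```text
clock: 14.68
eef_pos: [0.5796, 0.038, 0.1986]
ee_rot: [-3.141, 0.001, -0.119]
wrist_force: [0.2, 0.0, 0.7]
finger_gap: -0.0003
```

```bash
python3 snap2.py b5
```

```text
scene 273 132
side 240 101
14.8333 [0.58018499 0.0376643  0.19906278] [-3.14157968e+00  1.01601049e-04 -1.19307548e-01] [ 0.5807806  -0.16780789  0.28910623] [-1.42893473e-01  2.00213944e-01  1.61425943e+00  1.08994554e-05
  1.32722116e+00  1.54720777e+00]
```

View pics/b5.png

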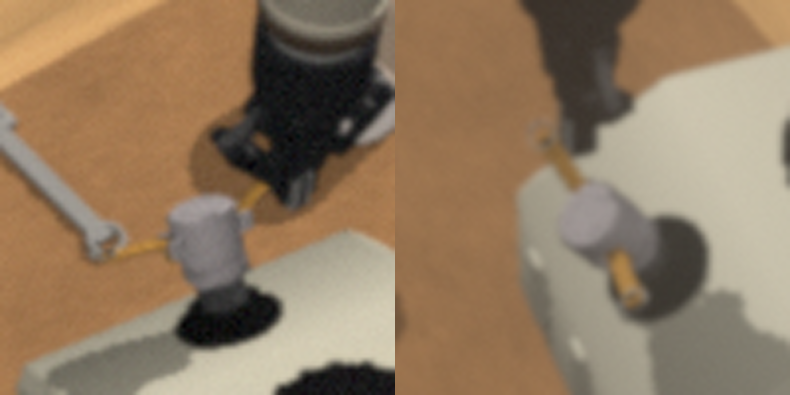

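View pics/b5w.png

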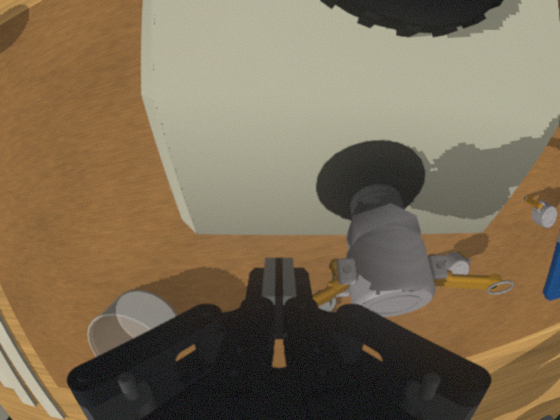

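{"api": "apply_moves", "payload": {
  "commands": [
    {"fingers":-1,"travel":[0.006,0,0],"twist":0},
    {"fingers":-1,"travel":[0,0,0.03],"twist":0},
    {"fingers":-1,"travel":[0,0,0.035],"twist":0},
    {"fingers":1,"travel":[-0.01,-0.015,0.025],"twist":0},
    {"fingers":1,"travel":[-0.025,-0.018,0],"twist":0},
    {"fingers":1,"travel":[-0.025,-0.018,0],"twist":0},
    {"fingers":1,"travel":[-0.015,0,0],"twist":0},
    {"fingers":1,"travel":[0,0,0],"twist":0},
    {"fingers":1,"travel":[0,0,0],"twist":0}
  ]
}}

```text
clock: 15.58
eef_pos: [0.5116, -0.0135, 0.2894]
ee_rot: [-3.141, -0.001, -0.12]
wrist_force: [0.7, -0.0, 0.2]
finger_gap: 0.0724
```

```bash
python3 snap2.py b6; python3 - <<'E'
from h import *
import pickle
s=get_state();p=camera_params("wrist");im=grab_frame("wrist");pickle.dump((p,im,s),open("v7.pkl","wb"))
cv2.imwrite("pics/v7.png",cv2.resize(im[20:220,180:390,::-1],None,fx=3.7,fy=3,interpolation=cv2.INTER_CUBIC))
E
```

```text
scene 273 132
side 240 101
15.7333 [ 0.51204638 -0.01304682  0.28897564] [-3.14144296e+00 -2.37961764e-04 -1.18635161e-01] [ 0.1229507  -0.13128583 -0.60851886] [-2.61860693e-01 -4.07727601e-02  1.69151649e+00  1.82713289e-04
  1.49063477e+00  1.42755617e+00]
```

View pics/b6.png

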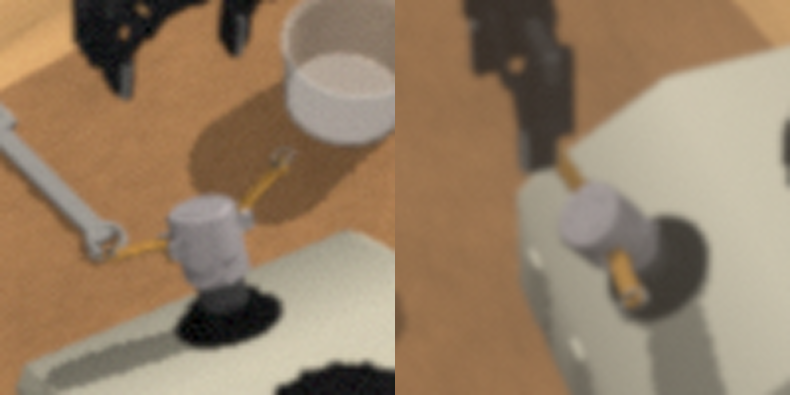

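View pics/b6w.png

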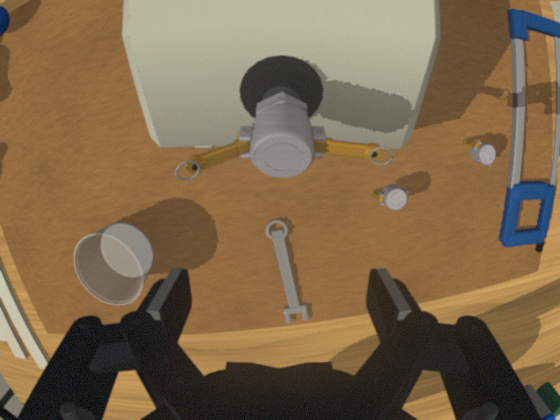

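{"api": "apply_moves", "payload": {
  "commands": [
    {"fingers":1,"travel":[0.0105,-0.002,-0.025],"twist":0},
    {"fingers":1,"travel":[0.0105,-0.002,-0.025],"twist":0},
    {"fingers":1,"travel":[0.0105,-0.002,-0.025],"twist":0},
    {"fingers":1,"travel":[0,0,0],"twist":0},
    {"fingers":1,"travel":[0,0,0],"twist":0}
  ]
}}

```text
clock: 16.2
eef_pos: [0.5421, -0.0188, 0.2125]
ee_rot: [-3.141, 0.004, -0.119]
wrist_force: [0.1, 0.6, 0.2]
finger_gap: 0.0856
```

```bash
python3 snap2.py b7; python3 ov.py o3 wrist;python3 - <<'E'
from h import *
T=np.array([.5607,-.0208,.201]);s=get_state();r=s["eef_pos"]-T
print(r[0]*.9925-r[1]*.123, r[0]*.123+r[1]*.9925, r[2],s["finger_gap"])
E
```

```text
scene 273 132
side 240 101
16.35 [ 0.54358385 -0.01929925  0.21599557] [ 3.14116032e+00 -2.95551290e-03 -1.18797376e-01] [ 0.00166734 -0.68884853  0.81498069] [-2.57737621e-01  8.77439178e-02  1.70505060e+00 -1.93325348e-05
  1.34581123e+00  1.43186101e+00]
16.4 [ 0.5435692  -0.01934437  0.2161069 ] [0.22987598 0.32858034 0.35838178]
-0.01718135730992513 -0.0006623746378246675 0.015106895619354271 0.08540572553872645
```

View pics/b7.png

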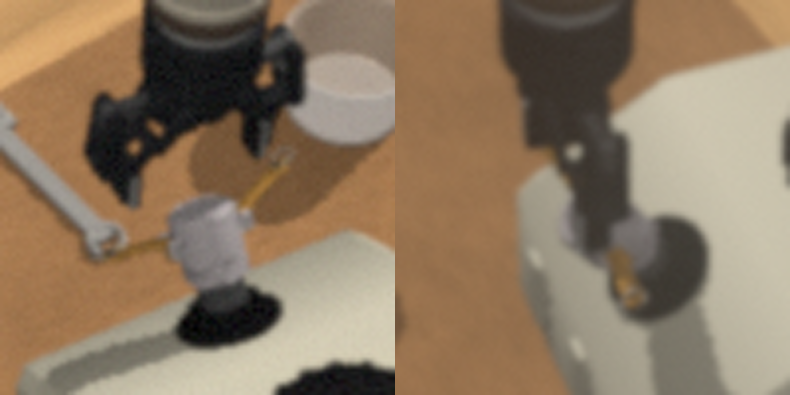

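View pics/b7w.png

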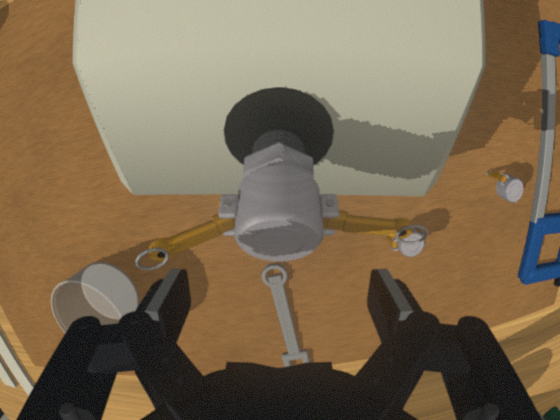

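View pics/o3.png

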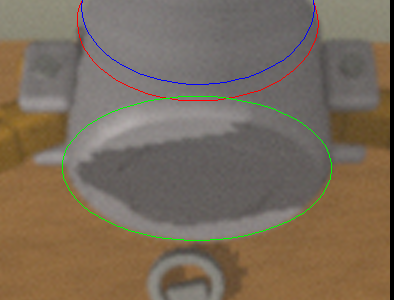

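{"api": "apply_moves", "payload": {
  "commands": [
    {"fingers":1,"travel":[0.0044,0,-0.0066],"twist":0},
    {"fingers":1,"travel":[0.0044,-0.0005,-0.0066],"twist":0},
    {"fingers":1,"travel":[0.0044,-0.0005,-0.0066],"twist":0},
    {"fingers":1,"travel":[0.0044,-0.0005,-0.0066],"twist":0},
    {"fingers":1,"travel":[0.0044,-0.0005,-0.0066],"twist":0},
    {"fingers":1,"travel":[0,0,0],"twist":0}
  ]
}}

```text
clock: 16.9
eef_pos: [0.5657, -0.0215, 0.1808]
ee_rot: [3.142, -0.001, -0.119]
wrist_force: [-0.3, 0.0, 4.0]
finger_gap: 0.0852
```

```bash
python3 snap2.py b8
```

```text
scene 273 132
side 240 101
17.05 [ 0.56533031 -0.02141161  0.18096029] [ 3.14156752e+00 -9.38518780e-04 -1.19283576e-01] [1.05733725 0.44776888 1.85757612] [-2.51466983e-01  1.76501961e-01  1.67852481e+00  1.02940133e-04
  1.28563224e+00  1.43858402e+00]
```

View pics/b8.png

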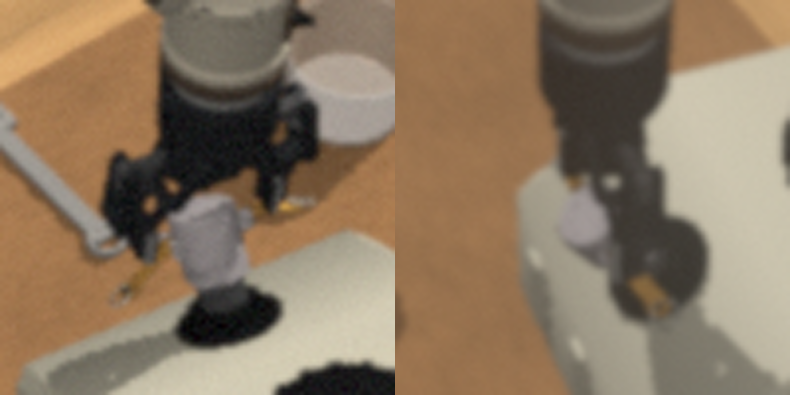

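View pics/b8w.png

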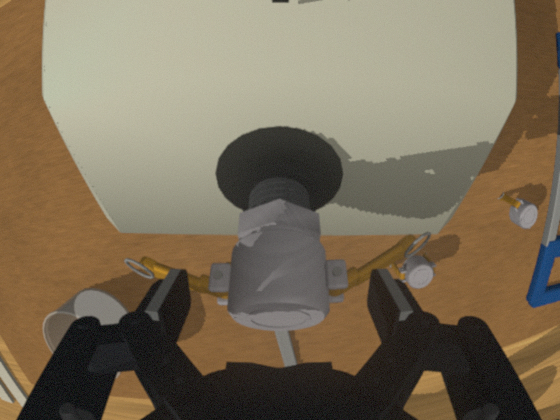

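{"api": "apply_moves", "payload": {
  "commands": [
    {"fingers":1,"travel":[0.0044,-0.0005,-0.0066],"twist":0},
    {"fingers":1,"travel":[0.0044,-0.0005,-0.0066],"twist":0},
    {"fingers":1,"travel":[0.0022,-0.0003,-0.0033],"twist":0},
    {"fingers":1,"travel":[0,0,0],"twist":0}
  ]
}}

```text
clock: 17.38
eef_pos: [0.576, -0.0227, 0.164]
ee_rot: [-3.142, -0.0, -0.119]
wrist_force: [1.2, 0.7, 2.6]
finger_gap: 0.0852
```

```bash
python3 snap2.py b9
```

```text
scene 273 132
side 240 101
17.5333 [ 0.57574987 -0.02257586  0.16423346] [-3.14157451e+00 -1.58040315e-04 -1.19215175e-01] [ 0.29995827 -0.45482138  0.81070451] [-2.48834021e-01  2.20016856e-01  1.66284654e+00  4.03671855e-05
  1.25857489e+00  1.44116508e+00]
```

View pics/b9.png

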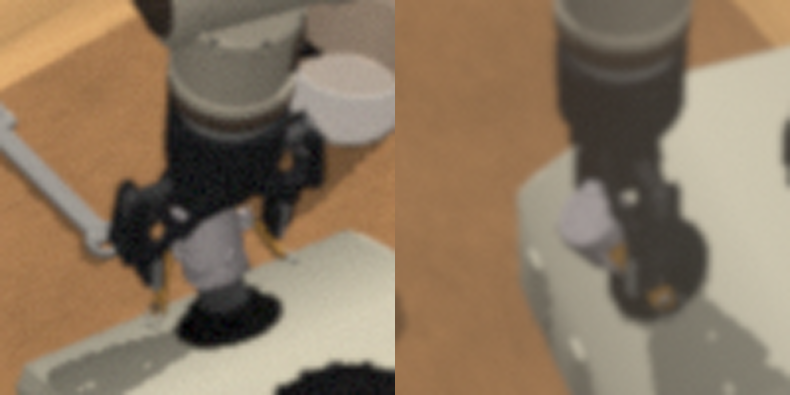

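View pics/b9w.png

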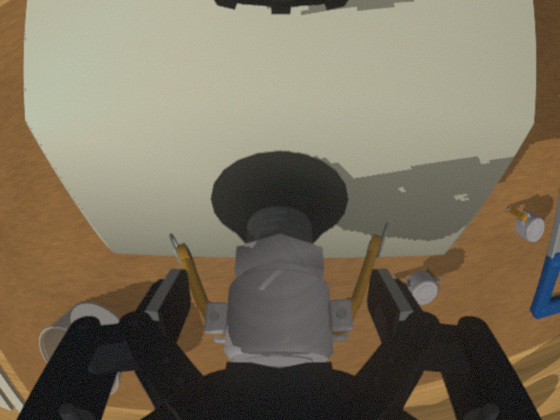

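{"api": "apply_moves", "payload": {
  "commands": [
    {"fingers":1,"travel":[0.0035,-0.0004,-0.005],"twist":0},
    {"fingers":1,"travel":[0.0035,-0.0004,-0.005],"twist":0},
    {"fingers":0.9,"travel":[0,0,0],"twist":0},
    {"fingers":0.8,"travel":[0,0,0],"twist":0},
    {"fingers":0.75,"travel":[0,0,0],"twist":0}
  ],
  "newtons": 50
}}

```text
clock: 17.95
eef_pos: [0.5832, -0.0234, 0.1545]
ee_rot: [-3.142, -0.001, -0.119]
wrist_force: [2.9, -0.7, -0.3]
finger_gap: 0.0748
```

```bash
python3 snap2.py b10
```

```text
scene 273 132
side 240 101
18.1 [ 0.58283841 -0.02341172  0.15446967] [ 3.14158944e+00 -5.46398659e-04 -1.19238603e-01] [2.62438259 0.53853112 1.06140232] [-2.47209821e-01  2.47575406e-01  1.65057028e+00  7.02893766e-05
  1.24290463e+00  1.44280249e+00]
```

View pics/b10w.png

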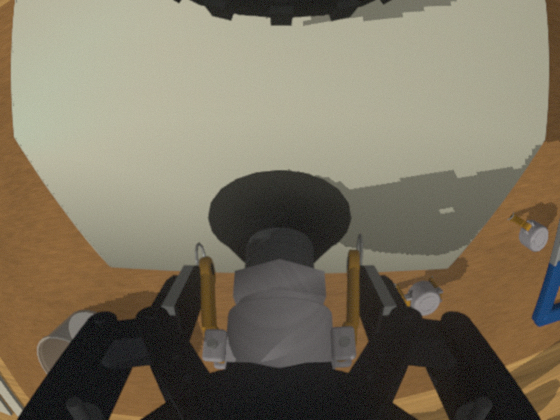

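Arms at about 0.25–0.3 rad, symmetric. Squeeze home.

{"api": "apply_moves", "payload": {
  "commands": [
    {"fingers":0.6,"travel":[0,0,0],"twist":0},
    {"fingers":0.5,"travel":[0,0,0],"twist":0},
    {"fingers":0.4,"travel":[0,0,0],"twist":0},
    {"fingers":0.4,"travel":[0,0,0],"twist":0},
    {"fingers":0.4,"travel":[0,0,0],"twist":0},
    {"fingers":0.4,"travel":[0,0,0],"twist":0}
  ],
  "newtons": 80
}}

```text
clock: 18.6
eef_pos: [0.5828, -0.0235, 0.1558]
ee_rot: [3.141, -0.001, -0.119]
wrist_force: [-0.9, -0.4, 6.9]
finger_gap: 0.0625
```

```bash
python3 snap2.py b11
```

```text
scene 273 132
side 240 101
18.75 [ 0.58285914 -0.02353454  0.15581378] [ 3.14113678e+00 -6.84731445e-04 -1.19084079e-01] [-1.12132408 -0.11067264  7.40970537] [-2.47178857e-01  2.46126496e-01  1.64948473e+00 -3.84879015e-04
  1.24524409e+00  1.44282467e+00]
```

View pics/b11w.png

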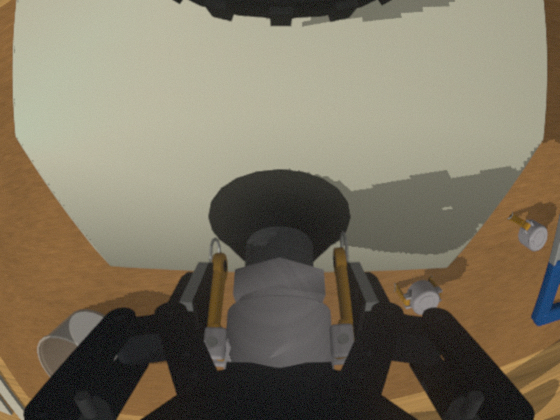

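{"api": "apply_moves", "payload": {
  "commands": [
    {"fingers":0.4,"travel":[0,0,0],"twist":0},
    {"fingers":1,"travel":[0,0,0],"twist":0},
    {"fingers":1,"travel":[0,0,0],"twist":0},
    {"fingers":1,"travel":[0,0,0],"twist":0},
    {"fingers":1,"travel":[-0.01,0.0012,0.02],"twist":0},
    {"fingers":1,"travel":[-0.015,0.0015,0.03],"twist":0},
    {"fingers":1,"travel":[-0.015,0.0015,0.03],"twist":0},
    {"fingers":1,"travel":[-0.015,0.0015,0.03],"twist":0},
    {"fingers":1,"travel":[-0.015,0.0015,0.02],"twist":0},
    {"fingers":1,"travel":[0,0,0],"twist":0}
  ]
}}

```text
clock: 19.58
eef_pos: [0.5131, -0.0163, 0.2898]
ee_rot: [3.14, -0.008, -0.119]
wrist_force: [-0.2, -0.1, 0.8]
finger_gap: 0.0851
```

```bash
python3 snap2.py b12; python3 ov.py o4 scene side; python3 ov.py o4w wrist
```

```text
scene 273 132
side 240 101
19.7333 [ 0.51236691 -0.01613929  0.28337784] [-3.14141223e+00  1.37732864e-03 -1.19355408e-01] [-0.20536361 -0.39563582 -0.31980011] [-2.67556682e-01 -3.57358822e-02  1.69753426e+00 -2.50294594e-05
  1.48118315e+00  1.42259743e+00]
19.8333 [ 0.51212795 -0.01602335  0.28235151] [ 0.15015219 -0.32142432 -1.3039555 ]
19.8833 [ 0.51218109 -0.01603459  0.2824313 ] [-0.24490758 -0.31986751  0.06371212]
```

View pics/b12w.png

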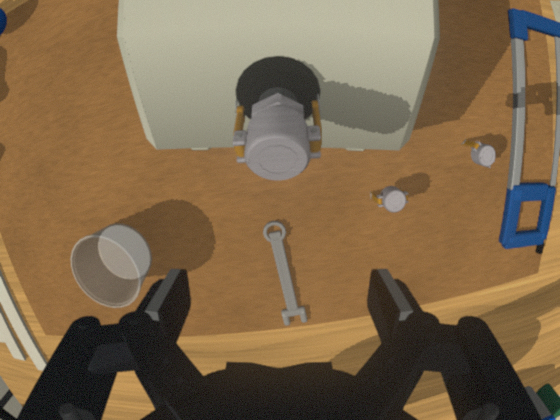

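View pics/o4.png

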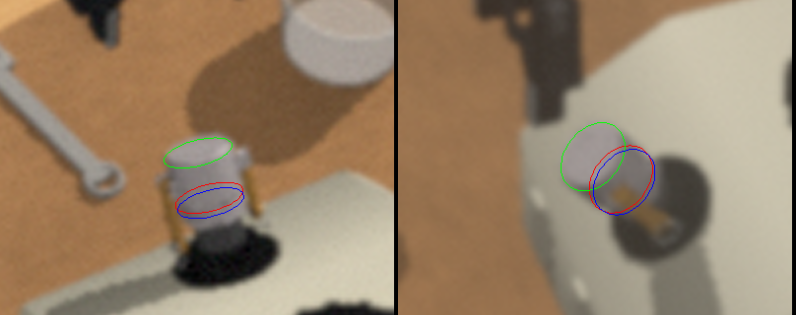

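View pics/o4w.png

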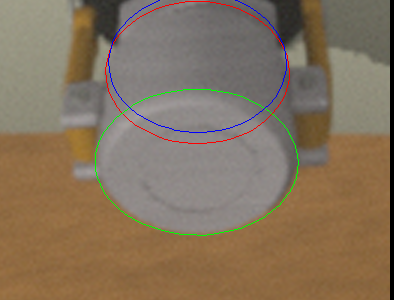

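```bash
python3 - <<'E'
from h import *
im=grab_frame("wrist")
cv2.imwrite("pics/z1.png",cv2.resize(im[40:200,200:360,::-1],None,fx=3.7,fy=3.7,interpolation=cv2.INTER_CUBIC))
im=grab_frame("scene")
cv2.imwrite("pics/z2.png",cv2.resize(im[150:240,290:380,::-1],None,fx=6,fy=6,interpolation=cv2.INTER_CUBIC))
E
```

```text
(no output)
```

View pics/z1.png

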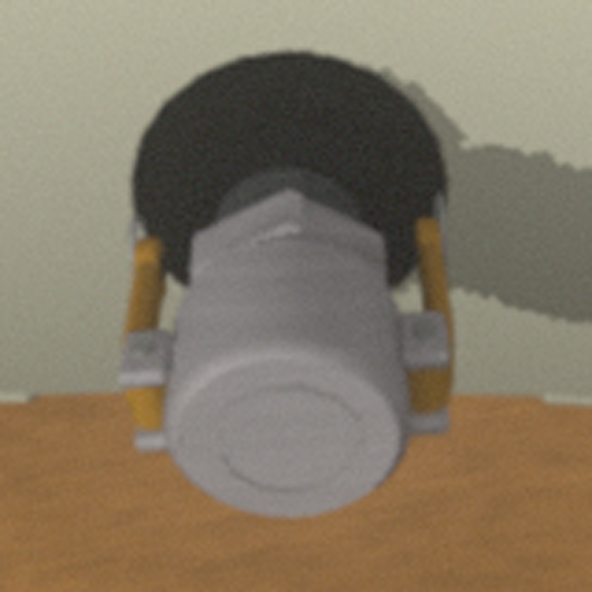

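View pics/z2.png

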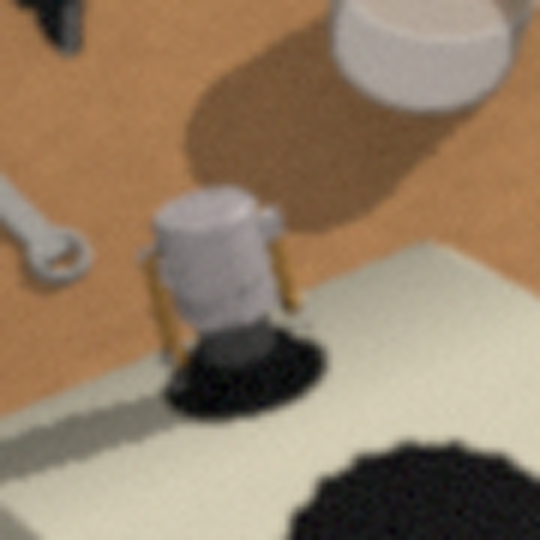

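```bash
python3 -c "
from rig import *
print(get_state()['clock']);print(sign_off())"
```

```text
19.9833
the job is handed in; nothing more can be done
None
```

The cap is home on the leaning neck with both arms locked flat, and I handed the job in at 20.0 s of the 64 s allowed. No verdict was reported.

**What I did**
- I gripped the cap across its round body and used the neck tip to tilt it in the jaws, since the tool can only point down.
- I then pushed the cap along the neck axis with both arms open until it stopped dead, at about 52 N along the axis.
- I turned it about 90° on the neck with the shut fingers. The open jaws then folded both arms down together, and I squeezed them flat at 80 N.

**Last checks**
- **Seating:** the outline of a fully seated cap, drawn over the wrist view, agrees with the picture to about 1 mm. In the scene view the cap looked about 1 mm higher than the outline, within the 2 mm calibration.
- **Arms:** both lie flat along the neck in the wrist and scene views. I could not read the joint angles directly. The jaws closed to 62.5 mm against the stated 66 mm over the arms; I could not explain the difference.
- **Surroundings:** the gripper is clear of everything. The tub, hacksaw and wrench look untouched, though I did not measure their positions again.

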